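Rebuild the cleaned sample mill and set its grind

ROBOT

A 6-joint arm with a two-finger parallel gripper is mounted at the origin on the work surface. World frame = base frame: x ahead of the robot, y to its left, z up, the work surface at z = 0. Lengths are in m, angles in degrees, forces in N, time in s.
With the tool pointing down it reaches from about 0.375 to 0.9 m from the base axis. Payload 3.1 kg.
Tool frame: the origin (TCP) lies on the centre line of the jaws, within the pads' length; the fingertips stand 8 mm ahead of it and the grasp point (between the pads) lies 11 mm behind it (bot.tip_extent is the distance from the TCP to the fingertips, in m); z points along the fingers, y is the line along which they close (so a half turn about z gives the same grasp; the last joint's range is limited). The gripper opens to 87 mm and grips with 3 to 60 N. Pads are 19 mm wide; open, the fingers measure 117 mm over their backs; the gripper's body (75 mm by 190 mm) begins 51 mm behind the grasp point.
Start: joints at [64.716, 30.224, 82.088, -0, 67.689, -10.227], TCP at [0.162, 0.604, 0.231] pointing down, gripper open.
Joint ranges: [-176.69, 176.69], [-43.24, 126.21], [12.49, 139.97], [-82, 262], [0, 151.66], [-163.58, 163.58]. Speed limits (degrees/s): [159.86, 159.86, 180, 180, 180, 180].

INTERFACE

Orientations are given as a 3x3 rotation matrix whose columns are the frame's x, y, z axes.
In Python, from rig import bot, vision, workorder gives the robot as it stands.
- The arm moves only by the shell command python3 -m handwheel 'ROWS'. ROWS is JSON, a list of rows, each an object with "delta_rot": the turn, a rotation vector about the tool's x, y, z in rad, a list of three; "xyz": the shift along the tool's x, y, z in mm, a list of three; "hand": the closure, from -1 (fully open) to 1 (shut). A call has exactly 5 rows; each row is the pose to reach, as a shift and turn from the pose commanded when the call began, along the tool's axes at that moment; what a row does not reach only later rows make up. A row lasts 1/8 s, in which the tool goes at most 62.5 mm and 10.7 degrees, less where a joint would pass 70% of its speed; a pose out of reach is approached as far as the arm can. A call with a gripper value outside its range is refused whole. The fingers move at their own pace and stop on an object; the grip force is fixed at half the most. Time passes only in rows, so rows that repeat a pose let the fingers close, or fill a call up. It gives the time, the measured TCP pose, the force, the opening and the grip force at its end, in the units of the state.
- bot.read_state(): the state, without advancing time (a new reading comes with each control period).
- vision.capture(name): name is "scene" or "top"; returns the picture (420x560x3 uint8, red, green, blue); there is no depth.
- vision.camera_model(name): a dict with "camera_matrix" (3x3 intrinsics, pixels), "camera_from_world" (4x4, takes a point from world to camera coordinates). Camera axes: x right, y up, looking along -z (the intrinsics and any distortion apply to the point x, -y, -z); pixel columns grow to the right and rows downward; lengths in m; the calibration is good to about 2 mm. A picture is of the moment at which its call begins. camera_model takes no time and is no camera call.
- workorder.hand_in(): hands the job in; it is judged then, once.
The state is a dict: "time_s": time; "joint_positions": joint angles; "qvel": joint speeds; "tau": joint torques, N m; "position": TCP position; "tcp_rot": TCP orientation; "force": force on the tool from outside, world axes, zero at the start; "moment": the same for the moment, N m; "opening": opening from 0.0 (shut) to 1.0 (fully open); "grasp_force": force on a finger pad.
Only numpy, scipy, OpenCV 4.12 (cv2) and the standard library are available. Lean on these libraries where they do the work, as an engineer would, in place of code of your own. Each camera call takes 0.05 s, during which the arm holds its last target. There are 200 camera calls.

TASK

Put the cleaned sample mill back together: slide the ceramic burr (wide end down), then the blue spacer ring, then the steel thrust bearing onto the upright shaft, and press the red locking knob on top until it clicks fully home; let the burr down gently instead of dropping it down the shaft, as it chips. Turn the numbered grind collar so that it rests in the click for 6 at the red index mark. Leave the sample jar, wash bottle, hopper and brush where they are.

Things in the scene. Friction and masses are not known exactly. Their poses are not given: they have to be found in the camera images.
- mill: the mill, fixed to the bench, place and turn vary: white drive housing 200 x 180 mm, 70 mm high; grey gear motor on its +x side, reaching 245 mm from the shaft, 84 mm wide, up to 106 mm high; steel chute on its -x side, reaching 140 mm. Origin on the shaft axis at bench height, z up
- shaft_tip (a point): domed top of the upright steel shaft, on its axis, 203.5 mm above the bench. The shaft is 27 mm thick, and 20 mm thick above 185 mm. Three sprung brass balls 199 mm up stick out of the narrow end, to 28 mm across: they catch the knob. With all parts home their joints lie 166, 176 and 189 mm above the bench and the knob's top at 231 mm
- seat (a point): centre of the round seat at the foot of the shaft, 60 mm across, 86 mm above the bench: the burr rests here
- index_mark (a point): top of the red index mark, fixed on the housing on the mill's -x side, 92 mm from the shaft axis and 89 mm up; the figure next to it is the collar's setting
- collar (a joint): grind collar: black ring 164 mm across, its top 92 mm up, round the mill, turning about the shaft axis. White figures 1 to 9 on it, 0.2618 rad apart, each with a click stop. 0 at figure 1, growing 0.2618 per figure as it turns anticlockwise seen from above; stops just past 1 and 9. A click takes 2 to 3 N at a lug; let go between clicks it springs to one of them
- lug_a (a point): middle of one of the collar's two upright yellow finger lugs: 14 mm thick round the circle, 26 mm along the radius, 90 to 126 mm above the bench; point 108 mm up, 100 mm from the shaft axis, at an angle of (joint value - 2.618 rad) from the mill's x axis
- lug_b (a point): middle of the other lug, opposite lug_a, same size and height, at an angle of (joint value + 0.5236 rad) from the mill's x axis
- bearing_mid (a point): loose thrust bearing lying flat: two bright steel races with a brass cage between, 60 mm across, 13 mm high, hole 31 mm, 0.2 kg; point at its centre, half-way up, z up
- spacer_mid (a point): loose blue spacer ring lying flat: 60 mm across, 10 mm high, hole 31 mm, 0.12 kg; point at its centre, half-way up, z up
- burr_mid (a point): loose cream-coloured ceramic burr standing wide end down: 80 mm high, base 80 mm across, toothed cone above it, then a plain round neck 40 mm across from 46 mm to 80 mm height to hold it by (hold it near the top: the shaft comes up through it, 37 mm beyond its top when it is home); hole 31 mm right through, 0.45 kg; point on its axis, half-way up (40 mm), z up
- knob_mid (a point): loose red locking knob, right way up: flange 60 mm across, 7 mm high, above it a fluted grip 42 mm across; 42 mm high in all, closed top, 25 mm hole below, 0.16 kg. Pushed straight down (no screwing) it meets the shaft's balls 14 mm before it is home, takes some 5 N more than its weight to pass them, then drops on the bearing and is held. Point on its axis half-way up (21 mm), z up
- jar_mid (a point): bystander: squat glass sample jar with white lid, 60 mm across, 58 mm high; point half-way up
- washbottle_mid (a point): bystander: white wash bottle, 80 mm across, body 170 mm high with a bent spout to 225 mm reaching 60 mm along its -x axis; point on its axis 75 mm up
- hopper_mid (a point): bystander: the mill's aluminium hopper, taken off and set down: a funnel 104 mm across at its foot, 124 mm at its rim, 120 mm high; point on its axis half-way up
- brush_mid (a point): bystander: cleaning brush lying flat, wooden handle, 185 mm long along its x axis, up to 24 mm wide, 17 mm high; point near its middle
There are look-alikes about, which are no part of the job. Of the things that look like the part that bears knob_mid, the smallest one is meant.

How it is judged (in metres and radians):
At the end, for the whole second after the job is handed in: On the mill's shaft, from below: burr, spacer ring, bearing, knob, each within 3 mm of its home height, within 6 mm of the shaft axis and upright within 0.1 rad, the knob pressed past its catch; the collar at rest in the click for 6 (1.309 +- 0.08 rad); everything still (z of burr_mid in the frame of mill between 0.123 and 0.129 m and horizontal distance between each of burr_mid, spacer_mid, bearing_mid, knob_mid and mill below 0.006 m and angle between each of burr_mid, spacer_mid, bearing_mid, knob_mid's own z axis and vertical below 0.1 rad and z of spacer_mid in the frame of mill between 0.168 and 0.174 m and z of bearing_mid in the frame of mill between 0.1795 and 0.1855 m and z of knob_mid in the frame of mill between 0.207 and 0.213 m and value of joint collar between 1.229 and 1.389 rad and not (velocity of joint collar above 0.05 rad/s) and not (velocity of joint collar below -0.05 rad/s) and linear speed of each of burr, spacer, bearing, knob below 0.02 m/s); the robot touches nothing.
It fails at once if the sample jar is moved more than 30 mm or tipped (distance of jar_mid from where it was at the start of the episode above 0.03 m or angle between jar_mid's own z axis and vertical above 0.4 rad).
It fails at once if the wash bottle is moved more than 30 mm or tipped (distance of washbottle_mid from where it was at the start of the episode above 0.03 m or angle between washbottle_mid's own z axis and vertical above 0.4 rad).
It fails at once if the hopper is moved more than 30 mm or tipped (distance of hopper_mid from where it was at the start of the episode above 0.03 m or angle between hopper_mid's own z axis and vertical above 0.4 rad).
It fails at once if the brush is moved more than 30 mm or tipped (distance of brush_mid from where it was at the start of the episode above 0.03 m or angle between brush_mid's own z axis and vertical above 0.4 rad).
It fails at once if the ceramic burr is dropped down the shaft (faster than 0.6 m/s there) (linear speed of burr above 0.6 m/s and horizontal distance between burr_mid and mill below 0.01 m and z of burr_mid in the frame of mill below 0.24 m).
It also fails if it takes over 72 s, if anything falls off the work surface, if the arm or the gripper's body presses on something with over 40 N, if the wrist force passes 120 N, or if a joint passes its speed limit or range.

## Working session

There is one attempt and no reset: what is moved stays moved. The work goes in short steps, Python scripts to look and compute and a shell command to move; the robot and the scene stay as the last step left them, time stands still between calls to the robot, and variables do not carry over. Pictures are saved under pics/ and viewed, at most 10 in all, crops included, and the job is handed in when it is done.

```bash
mkdir -p pics; python3 - <<'E'
from rig import bot, vision, workorder
import cv2, numpy as np
for n in ("scene","top"):
    im=vision.capture(n); cv2.imwrite(f"pics/{n}0.png",im[:,:,::-1]); 
    m=vision.camera_model(n); print({k:np.round(v,4).tolist() if hasattr(v,'__len__') else v for k,v in m.items()})
s=bot.read_state(); print(s)
E
```

```text
{'camera_matrix': [[405.1227, 0.0, 278.4616], [0.0, 405.1227, 204.3766], [0.0, 0.0, 1.0]], 'camera_from_world': [[-0.8386, 0.5446, 0.0131, 0.3739], [-0.3891, -0.6157, 0.6852, 0.1094], [0.3812, 0.5696, 0.7282, -1.3551], [0.0, 0.0, 0.0, 1.0]]}
{'camera_matrix': [[492.2992, 0.0, 283.4338], [0.0, 492.2992, 206.0767], [0.0, 0.0, 1.0]], 'camera_from_world': [[-0.0104, -0.9999, -0.0072, 0.0271], [0.9975, -0.0109, 0.0694, -0.4955], [-0.0695, -0.0065, 0.9976, -1.5532], [0.0, 0.0, 0.0, 1.0]]}
{'time_s': 0.1, 'joint_positions': array([ 6.47143522e+01,  3.02740216e+01,  8.21471459e+01,  1.55215320e-03,
        6.76886395e+01, -1.02274167e+01]), 'qvel': array([ 0.01097264, -0.09065243, -0.14084659, -0.07977799,  0.07787715,
       -0.08111283]), 'tau': array([-4.49336994e-04, -4.40987384e+01, -1.77150679e+01,  6.34698104e-02,
        5.34866110e-02, -5.47153797e-05]), 'position': array([0.16207156, 0.6029781 , 0.22967591]), 'tcp_rot': array([[-9.65659452e-01,  2.59809768e-01, -8.41254121e-04],
       [ 2.59810874e-01,  9.65657985e-01, -1.72216598e-03],
       [ 3.64928214e-04, -1.88159283e-03, -9.99998163e-01]]), 'force': array([-0.48437944, -0.59519006,  0.04305295]), 'moment': array([ 0.03153128,  0.02356264, -0.0347815 ]), 'grasp_force': 0.0, 'opening': 0.9989516010954319}
```

View pics/top0.png

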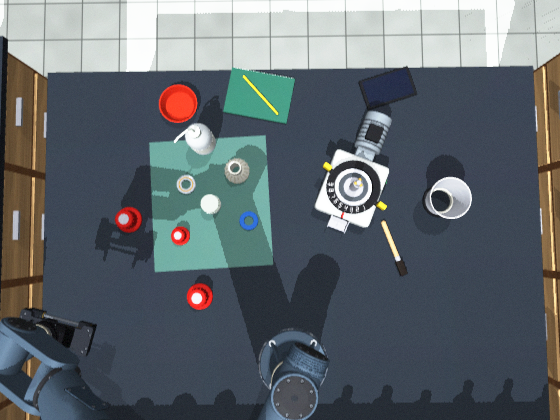

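View pics/scene0.png

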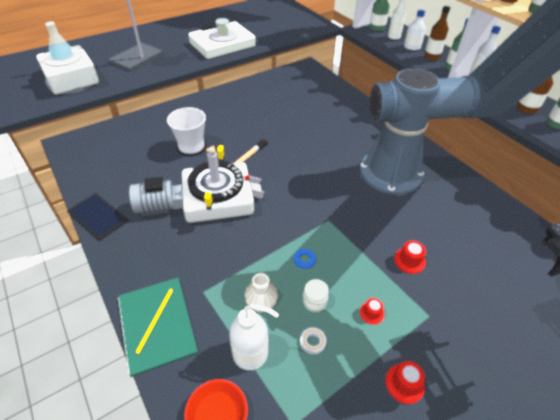

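The top view shows the burr at (237,170), bearing (186,184), spacer (249,221), small red knob (180,236) with two larger look-alikes, jar (210,204), wash bottle (200,138) and mill shaft at about (355,185). I'll measure these and zoom in on the mill.

```bash
cat > h.py <<'E'
from rig import bot, vision, workorder
import cv2, numpy as np
M={n:vision.camera_model(n) for n in("scene","top")}
for m in M.values():
    for k in m: m[k]=np.array(m[k])
def proj(n,p):
    T=M[n]["camera_from_world"]; c=T[:3,:3]@np.asarray(p,float)+T[:3,3]
    q=M[n]["camera_matrix"]@np.array([c[0],-c[1],-c[2]]); return q[:2]/q[2]
def ray(n,uv):
    T=M[n]["camera_from_world"]; d=np.linalg.inv(M[n]["camera_matrix"])@[uv[0],uv[1],1]
    d=T[:3,:3].T@np.array([d[0],-d[1],-d[2]]); return -T[:3,:3].T@T[:3,3], d/np.linalg.norm(d)
def plane(n,uv,z):
    o,d=ray(n,uv); return o+d*(z-o[2])/d[2]
def tri(uvs,uvt):
    A=np.zeros((3,3));b=np.zeros(3);R=[ray("scene",uvs),ray("top",uvt)]
    for o,d in R:
        P=np.eye(3)-np.outer(d,d);A+=P;b+=P@o
    p=np.linalg.solve(A,b); return p,[np.linalg.norm(np.cross(p-o,d)) for o,d in R]
def blobs(im,lo,hi,amin=15):
    hsv=cv2.cvtColor(im,cv2.COLOR_RGB2HSV); m=cv2.inRange(hsv,np.array(lo),np.array(hi))
    if lo[0]==0: m|=cv2.inRange(hsv,np.array((172,)+tuple(lo[1:])),np.array((180,)+tuple(hi[1:])))
    n,l,s,c=cv2.connectedComponentsWithStats(m)
    return m,[(c[i].round(1).tolist(),s[i].tolist()) for i in range(1,n) if s[i][4]>=amin]
E
python3 - <<'E'
from h import *
for n in("scene","top"):
    im=vision.capture(n)
    for nm,lo,hi in(("red",(0,150,90),(8,255,255)),("blue",(105,150,60),(125,255,255)),("yel",(22,150,120),(32,255,255))):
        print(n,nm)
        for c,s in blobs(im,lo,hi)[1]: print("  ",c,s,plane(n,c,{"red":.015,"blue":.005,"yel":.108}[nm]).round(4)[:2])
    b=(305,140,100,110) if n=="top" else (170,130,110,100)
    crop=im[b[1]:b[1]+b[3],b[0]:b[0]+b[2]]
    crop2=im[140:250,160:270] if n=="top" else im[235:375,235:395]
    a=[cv2.resize(x,(400,400*x.shape[0]//x.shape[1]),interpolation=cv2.INTER_CUBIC) for x in(crop,crop2)]
    h=min(x.shape[0] for x in a); cv2.imwrite(f"pics/{n}1.png",np.hstack([x[:h] for x in a])[:,:,::-1])
E
```

```text
scene red
   [409.9, 259.4] [394, 241, 32, 33, 664] [0.2172 0.2979]
   [371.2, 313.7] [360, 299, 24, 25, 353] [0.4139 0.3623]
   [404.5, 384.0] [385, 361, 40, 43, 1093] [0.4653 0.5252]
   [216.5, 401.9] [184, 379, 64, 41, 2108] [0.8197 0.34  ]
scene blue
   [420.3, 12.9] [418, 11, 6, 5, 22] [-1.0649 -0.876 ]
   [495.5, 29.3] [493, 27, 6, 6, 28] [-1.2464 -0.5186]
   [304.4, 258.3] [294, 249, 22, 20, 284] [0.4506 0.1367]
scene yel
   [220.3, 151.5] [217, 145, 7, 15, 76] [ 0.4841 -0.2725]
   [207.8, 198.7] [204, 193, 9, 14, 90] [ 0.6063 -0.1105]
   [153.5, 321.6] [136, 289, 36, 65, 259] [0.8642 0.1553]
top red
   [177.5, 103.2] [159, 84, 39, 39, 1173] [0.8345 0.3623]
   [129.2, 219.3] [115, 207, 27, 26, 426] [0.459  0.5152]
   [180.7, 235.5] [171, 227, 19, 18, 209] [0.4055 0.3501]
   [200.1, 295.5] [187, 283, 26, 27, 445] [0.2157 0.288 ]
top blue
   [248.3, 220.2] [239, 211, 19, 19, 215] [0.4524 0.1351]
top yel
   [260.1, 94.5] [243, 75, 35, 40, 133] [0.8319 0.0889]
   [326.9, 166.2] [323, 162, 9, 9, 55] [ 0.6088 -0.1114]
   [381.4, 205.4] [377, 201, 10, 9, 58] [ 0.4883 -0.2729]
```

View pics/top1.png

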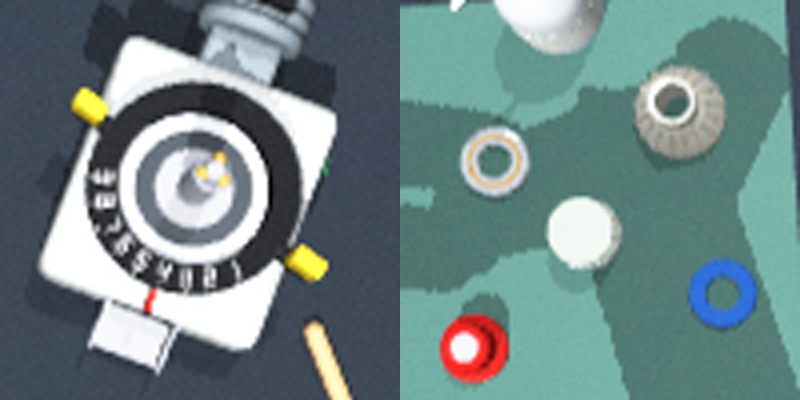

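View pics/scene1.png

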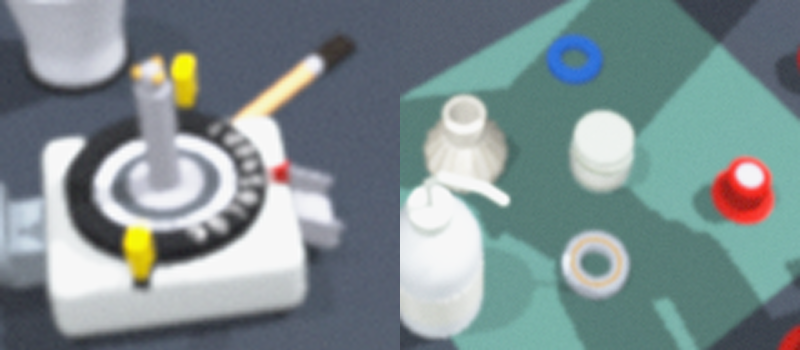

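The crops show the collar figures with 1 beside the lower-right lug, the red mark at about top (342,215) near figure 4 or 5, and the shaft tip at top (358,183) / scene (211,149). Next I work out all positions.

```bash
python3 - <<'E'
from h import *
def show(n,s,t,z):
    p,r=tri(s,t); print(n,"tri",p.round(4),"res",np.round(r[0],4),"scene",plane("scene",s,z)[:2].round(4),"top",plane("top",t,z)[:2].round(4))
show("burrtop",(260.4,278),(234.2,166.7),.08)
show("bearing",(313.4,340.6),(185.9,184.3),.013)
show("knobtop",(375,305),(177.6,235.7),.042)
show("shafttip",(211.3,149.3),(358.5,183),.2035)
show("lug1",(207.8,198.7),(326.9,166.2),.108)
show("lug2",(220.3,151.5),(381.4,205.4),.108)
show("spacer",(304.4,258.3),(248.3,220.2),.0065)
ims={n:vision.capture(n) for n in("scene","top")}
# white collar ring / centre, index mark
for n,b in(("top",(335,205,352,225)),("scene",(235,165,262,190))):
    im=ims[n]; m,bl=blobs(im,(0,110,70),(10,255,255),2)
    print(n,[ (c,s,plane(n,c,.089)[:2].round(4)) for c,s in bl if b[0]<c[0]<b[2] and b[1]<c[1]<b[3]])
# dark holes of bearing/burr
for n,c,r,z in(("top",(185.9,184.3),14,.013),("scene",(313.4,340.6),16,.013)):
    im=cv2.cvtColor(ims[n],cv2.COLOR_RGB2HSV); y,x=np.mgrid[:420,:560]
    m=((x-c[0])**2+(y-c[1])**2<r*r)&(im[...,1]<70)&(im[...,2]>100)
    k,l,s,ce=cv2.connectedComponentsWithStats(m.astype(np.uint8)); i=1+s[1:,4].argmax()
    cs,_=cv2.findContours((l==i).astype(np.uint8),0,1); e=cv2.fitEllipse(max(cs,key=len)); print("bearing",n,e,plane(n,e[0],z/2+.003)[:2].round(4))
# knob white-top mask and whole-red
for n in ims:
    im=cv2.cvtColor(ims[n],cv2.COLOR_RGB2HSV);c=proj(n,(.408,.352,.042)); y,x=np.mgrid[:420,:560]
    m=((x-c[0])**2+(y-c[1])**2<12**2)&(im[...,1]<90)&(im[...,2]>170); print("knobtop",n,x[m].mean(),y[m].mean(),m.sum(),plane(n,(x[m].mean(),y[m].mean()),.042)[:2].round(4))
E
```

```text
burrtop tri [0.612  0.172  0.0881] res 0.0018 scene [0.6081 0.1685] top [0.6147 0.1718]
bearing tri [0.5696 0.3372 0.0043] res 0.0014 scene [0.5714 0.3409] top [0.5696 0.3345]
knobtop tri [0.4037 0.356  0.0379] res 0.0015 scene [0.4047 0.3584] top [0.4047 0.354 ]
shafttip tri [ 0.5454 -0.1918  0.1984] res 0.001 scene [ 0.547  -0.1853] top [ 0.5457 -0.1916]
lug1 tri [ 0.6075 -0.1107  0.1087] res 0.0013 scene [ 0.6063 -0.1105] top [ 0.6088 -0.1114]
lug2 tri [ 0.4865 -0.2715  0.1099] res 0.0019 scene [ 0.4841 -0.2725] top [ 0.4883 -0.2729]
spacer tri [0.4515 0.1359 0.0049] res 0.0012 scene [0.4513 0.1375] top [0.4523 0.135 ]
top [([342.0, 214.7], [341, 212, 3, 6, 11], array([ 0.4626, -0.1563]))]
scene [([246.8, 177.3], [245, 175, 4, 5, 15], array([ 0.4638, -0.1463]))]
bearing top ((185.57443237304688, 183.87841796875), (19.028898239135742, 19.38787078857422), 157.03611755371094) [0.5714 0.3362]
bearing scene ((312.74151611328125, 340.4940490722656), (28.884765625, 29.77458381652832), 155.35543823242188) [0.5714 0.3387]
knobtop scene 372.8914027149321 299.87330316742083 221 [0.3997 0.3453]
knobtop top 173.8582089552239 234.0 134 [0.4101 0.3658]
```

```bash
cat >> h.py <<'E'
def plan(wps,start=None):
    s=bot.read_state(); y=s["tcp_rot"][:,1]
    cur=np.array([*s["position"],np.degrees(np.arctan2(y[1],y[0]))]) if start is None else np.array(start,float)
    for w in wps:
        w=np.array(w,float); f=np.radians(cur[3]); d=(w-cur)[:3]*1000
        print(w, "xyz",[round(v,1) for v in(-np.sin(f)*d[0]+np.cos(f)*d[1],np.cos(f)*d[0]+np.sin(f)*d[1],-d[2])],"rz",round(-np.radians(w[3]-cur[3]),3)); cur=w
E
python3 -c "
from h import *
plan([(.31,.365,.25,38),(.46,.125,.25,0),(.607,-.111,.25,-37),(.607,-.111,.109,-37)])"
```

```text
[ 0.31   0.365  0.25  38.   ] xyz [np.float64(-204.6), np.float64(-191.7), np.float64(-19.8)] rz 0.645
[0.46  0.125 0.25  0.   ] xyz [np.float64(-281.5), np.float64(-29.6), np.float64(-0.0)] rz 0.663
[  0.607  -0.111   0.25  -37.   ] xyz [np.float64(-236.0), np.float64(147.0), np.float64(-0.0)] rz 0.646
[  0.607  -0.111   0.109 -37.   ] xyz [np.float64(0.0), np.float64(0.0), np.float64(141.0)] rz -0.0
```

```bash
python3 -m handwheel '[{"xyz":[-205,-192,-20],"delta_rot":[0,0,0.645],"hand":-1},{"xyz":[-205,-192,-20],"delta_rot":[0,0,0.645],"hand":-1},{"xyz":[-205,-192,-20],"delta_rot":[0,0,0.645],"hand":-1},{"xyz":[-205,-192,-20],"delta_rot":[0,0,0.645],"hand":-1},{"xyz":[-205,-192,-20],"delta_rot":[0,0,0.645],"hand":-1}]'
python3 -m handwheel '[{"xyz":[-281,-30,0],"delta_rot":[0,0,0.663],"hand":-1},{"xyz":[-281,-30,0],"delta_rot":[0,0,0.663],"hand":-1},{"xyz":[-281,-30,0],"delta_rot":[0,0,0.663],"hand":-1},{"xyz":[-281,-30,0],"delta_rot":[0,0,0.663],"hand":-1},{"xyz":[-281,-30,0],"delta_rot":[0,0,0.663],"hand":-1}]'
python3 -m handwheel '[{"xyz":[-236,147,0],"delta_rot":[0,0,0.646],"hand":-0.3},{"xyz":[-236,147,0],"delta_rot":[0,0,0.646],"hand":-0.3},{"xyz":[-236,147,0],"delta_rot":[0,0,0.646],"hand":-0.3},{"xyz":[-236,147,0],"delta_rot":[0,0,0.646],"hand":-0.3},{"xyz":[-236,147,0],"delta_rot":[0,0,0.646],"hand":-0.3}]'
python3 -c "
from h import *
plan([(.607,-.111,.109,-37)]); print(bot.read_state())"
```

```text
time_s: 0.92
position: [0.3116, 0.3626, 0.251]
tcp_rot: [[-0.613, 0.79, 0.001], [0.79, 0.613, -0.0], [-0.0, 0.0, -1.0]]
force: [0.4, 0.5, -0.0]
opening: 1.003
grasp_force: 0.0
time_s: 1.55
position: [0.4616, 0.1222, 0.2508]
tcp_rot: [[0.004, 1.0, 0.002], [1.0, -0.004, -0.0], [-0.0, 0.002, -1.0]]
force: [-0.7, -0.7, 0.4]
opening: 0.999
grasp_force: 0.0
time_s: 2.17
position: [0.6085, -0.1147, 0.2504]
tcp_rot: [[0.605, 0.796, 0.002], [0.796, -0.605, -0.001], [0.0, 0.002, -1.0]]
force: [-0.7, 0.7, -0.2]
opening: 0.658
grasp_force: 0.0
[  0.607  -0.111   0.109 -37.   ] xyz [np.float64(2.1), np.float64(-3.4), np.float64(141.4)] rz -0.004
{'time_s': 2.175, 'joint_positions': array([-2.09901408e+01,  2.85313170e+01,  8.17697325e+01, -2.70394696e-02,
        6.95917238e+01,  1.62345471e+01]), 'qvel': array([-11.46597676,  10.89706532, -19.34316873,   1.08538172,
        11.20298907, -13.65704345]), 'tau': array([ -0.57092283, -43.44155073, -18.18981528,  -0.09112687,
        -0.25314893,   0.20948227]), 'position': array([ 0.60847906, -0.11470478,  0.25041575]), 'tcp_rot': array([[ 6.04811478e-01,  7.96367096e-01,  1.58886784e-03],
       [ 7.96368675e-01, -6.04810516e-01, -1.08333771e-03],
       [ 9.82294686e-05,  1.92053966e-03, -9.99998151e-01]]), 'force': array([-0.66228895,  0.70161785, -0.20099785]), 'moment': array([-0.12325454,  0.10799679, -0.00291695]), 'grasp_force': 0.0, 'opening': 0.6583185500558136}
```

```bash
python3 -m handwheel '[{"xyz":[0,0,50],"delta_rot":[0,0,0],"hand":-0.3},{"xyz":[0,0,100],"delta_rot":[0,0,0],"hand":-0.3},{"xyz":[0,0,130],"delta_rot":[0,0,0],"hand":-0.3},{"xyz":[0,0,141],"delta_rot":[0,0,0],"hand":-0.3},{"xyz":[0,0,141],"delta_rot":[0,0,0],"hand":-0.3}]'
python3 -m handwheel '[{"xyz":[0,0,0],"delta_rot":[0,0,0],"hand":1},{"xyz":[0,0,0],"delta_rot":[0,0,0],"hand":1},{"xyz":[0,0,0],"delta_rot":[0,0,0],"hand":1},{"xyz":[0,0,0],"delta_rot":[0,0,0],"hand":1},{"xyz":[0,0,0],"delta_rot":[0,0,0],"hand":1}]'
```

```text
time_s: 2.8
position: [0.6068, -0.1111, 0.1094]
tcp_rot: [[0.602, 0.799, -0.0], [0.799, -0.602, 0.0], [-0.0, -0.0, -1.0]]
force: [0.8, -0.8, -0.4]
opening: 0.654
grasp_force: 0.0
time_s: 3.42
position: [0.6067, -0.1111, 0.1097]
tcp_rot: [[0.602, 0.798, 0.0], [0.798, -0.602, -0.0], [0.0, 0.0, -1.0]]
force: [0.3, 0.0, -0.9]
opening: 0.168
grasp_force: 0.0
```

```bash
python3 -m handwheel '[{"xyz":[0,0,0],"delta_rot":[0,0,0],"hand":1},{"xyz":[0,0,0],"delta_rot":[0,0,0],"hand":1},{"xyz":[0,0,0],"delta_rot":[0,0,0],"hand":1},{"xyz":[-0.1,-5,0],"delta_rot":[0,0,-0.05],"hand":1},{"xyz":[-0.5,-10,0],"delta_rot":[0,0,-0.1],"hand":1}]'
```

```text
time_s: 4.05
position: [0.599, -0.1058, 0.1097]
tcp_rot: [[0.519, 0.855, 0.001], [0.855, -0.519, -0.0], [0.0, 0.001, -1.0]]
force: [0.2, -0.8, 0.3]
opening: 0.157
grasp_force: 30.0
```

```bash
python3 -m handwheel '[{"xyz":[-0.5,-10,0],"delta_rot":[0,0,-0.1],"hand":1},{"xyz":[-2,-20,0],"delta_rot":[0,0,-0.2],"hand":1},{"xyz":[-4.5,-29.5,0],"delta_rot":[0,0,-0.3],"hand":1},{"xyz":[-8.7,-41,0],"delta_rot":[0,0,-0.424],"hand":1},{"xyz":[-8.7,-41,0],"delta_rot":[0,0,-0.424],"hand":1}]'; python3 -c "
from h import *
im=vision.capture('top'); cv2.imwrite('pics/top2.png',cv2.resize(im[140:250,305:405],(600,660),interpolation=2)[:600,:,::-1])
print(bot.read_state()['grasp_force'])"
```

```text
time_s: 4.68
position: [0.5592, -0.092, 0.1097]
tcp_rot: [[0.123, 0.992, 0.001], [0.992, -0.123, -0.001], [-0.001, 0.001, -1.0]]
force: [1.1, -1.1, -0.4]
opening: 0.157
grasp_force: 30.0
30.00350426416844
```

```bash
python3 -m handwheel '[{"xyz":[0,0,0],"delta_rot":[0,0,0],"hand":-0.5},{"xyz":[0,0,0],"delta_rot":[0,0,0],"hand":-0.5},{"xyz":[0,0,0],"delta_rot":[0,0,0],"hand":-0.5},{"xyz":[0,0,-50],"delta_rot":[0,0,0],"hand":-1},{"xyz":[0,0,-100],"delta_rot":[0,0,0],"hand":-1}]'; python3 -c "
from h import *
print(plane('top',(200,135),.17),plane('scene',(250,355),.02))
plan([(.559,-.092,.25,-7),(.612,.171,.25,-41),(.612,.171,.063,-41)])"
```

```text
time_s: 5.35
position: [0.5583, -0.0913, 0.2099]
tcp_rot: [[0.122, 0.993, -0.002], [0.993, -0.122, 0.001], [0.001, -0.003, -1.0]]
force: [0.0, 0.1, 0.9]
opening: 0.642
grasp_force: 0.0
[0.69526804 0.2615663  0.17      ] [0.71259603 0.29395514 0.02      ]
[ 0.559 -0.092  0.25  -7.   ] xyz [np.float64(-0.6), np.float64(0.8), np.float64(-40.1)] rz -0.0
[  0.612   0.171   0.25  -41.   ] xyz [np.float64(267.5), np.float64(20.6), np.float64(-0.0)] rz 0.593
[  0.612   0.171   0.063 -41.   ] xyz [np.float64(0.0), np.float64(0.0), np.float64(187.0)] rz -0.0
```

```bash
python3 -m handwheel '[{"xyz":[0,0,-40],"delta_rot":[0,0,0],"hand":-1},{"xyz":[267,21,-40],"delta_rot":[0,0,0.593],"hand":-1},{"xyz":[267,21,-40],"delta_rot":[0,0,0.593],"hand":-1},{"xyz":[267,21,-40],"delta_rot":[0,0,0.593],"hand":-1},{"xyz":[267,21,-40],"delta_rot":[0,0,0.593],"hand":-1}]'
python3 -m handwheel '[{"xyz":[0,0,0],"delta_rot":[0,0,0],"hand":-1},{"xyz":[0,0,0],"delta_rot":[0,0,0],"hand":-1},{"xyz":[0,0,0],"delta_rot":[0,0,0],"hand":-1},{"xyz":[0,0,0],"delta_rot":[0,0,0],"hand":-1},{"xyz":[0,0,0],"delta_rot":[0,0,0],"hand":-1}]'
python3 -c "
from h import *
plan([(.612,.171,.25,-41)])
im=vision.capture('top')
for c,s in blobs(im,(22,150,120),(32,255,255))[1]: print(c,s,plane('top',c,.108)[:2])
im=vision.capture('scene')
for c,s in blobs(im,(22,150,120),(32,255,255))[1]: print(c,s,plane('scene',c,.108)[:2])
"
```

```text
time_s: 5.98
position: [0.6061, 0.1411, 0.2496]
tcp_rot: [[0.659, 0.752, -0.0], [0.752, -0.659, -0.0], [-0.0, 0.0, -1.0]]
force: [0.3, 0.2, 0.4]
opening: 0.994
grasp_force: 0.0
time_s: 6.6
position: [0.6061, 0.1384, 0.2497]
tcp_rot: [[0.657, 0.754, 0.0], [0.754, -0.657, -0.0], [0.0, 0.0, -1.0]]
force: [0.5, -0.1, 0.3]
opening: 0.998
grasp_force: 0.0
[  0.612   0.171   0.25  -41.   ] xyz [np.float64(28.4), np.float64(-17.0), np.float64(-0.3)] rz -0.001
[260.1, 94.4] [243, 75, 35, 40, 131] [0.83219114 0.08888253]
[320.9, 182.2] [317, 179, 9, 7, 54] [ 0.5603567  -0.09250432]
[387.4, 189.4] [383, 186, 10, 7, 58] [ 0.53631965 -0.29207963]
[203.4, 153.9] [200, 148, 7, 14, 71] [ 0.53308054 -0.28958432]
[153.3, 321.9] [136, 290, 36, 64, 254] [0.86478456 0.15567644]
```

```bash
python3 -m handwheel '[{"xyz":[28,-17,0],"delta_rot":[0,0,0],"hand":-1},{"xyz":[28,-17,60],"delta_rot":[0,0,0],"hand":-1},{"xyz":[28,-17,120],"delta_rot":[0,0,0],"hand":-1},{"xyz":[28,-17,170],"delta_rot":[0,0,0],"hand":-1},{"xyz":[28,-17,187],"delta_rot":[0,0,0],"hand":-1}]'
python3 -m handwheel '[{"xyz":[0,0,0],"delta_rot":[0,0,0],"hand":0.3},{"xyz":[0,0,0],"delta_rot":[0,0,0],"hand":1},{"xyz":[0,0,0],"delta_rot":[0,0,0],"hand":1},{"xyz":[0,0,0],"delta_rot":[0,0,0],"hand":1},{"xyz":[0,0,0],"delta_rot":[0,0,0],"hand":1}]'
```

```text
time_s: 7.32
position: [0.6092, 0.1714, 0.0593]
tcp_rot: [[0.656, 0.755, -0.006], [0.755, -0.656, -0.001], [-0.005, -0.004, -1.0]]
force: [-0.4, -0.0, 0.7]
opening: 1.0
grasp_force: 0.0
time_s: 7.95
position: [0.6118, 0.1718, 0.0633]
tcp_rot: [[0.656, 0.755, 0.001], [0.755, -0.656, 0.0], [0.001, 0.001, -1.0]]
force: [0.3, 0.9, -0.4]
opening: 0.516
grasp_force: 0.0
```

```bash
python3 -m handwheel '[{"xyz":[0,0,0],"delta_rot":[0,0,0],"hand":1},{"xyz":[0,0,0],"delta_rot":[0,0,0],"hand":1},{"xyz":[0,0,-20],"delta_rot":[0,0,0],"hand":1},{"xyz":[-42,28,-20],"delta_rot":[0,0,0],"hand":1},{"xyz":[-84,57,-20],"delta_rot":[0,0,0],"hand":1}]'
python3 -m handwheel '[{"xyz":[0,0,0],"delta_rot":[0,0,0],"hand":1},{"xyz":[0,0,10],"delta_rot":[0,0,0],"hand":1},{"xyz":[0,0,18],"delta_rot":[0,0,0],"hand":1},{"xyz":[0,0,20],"delta_rot":[0,0,0],"hand":1},{"xyz":[0,0,20],"delta_rot":[0,0,0],"hand":1}]'
python3 -m handwheel '[{"xyz":[0,0,0],"delta_rot":[0,0,0],"hand":-0.2},{"xyz":[0,0,0],"delta_rot":[0,0,0],"hand":-0.2},{"xyz":[0,0,0],"delta_rot":[0,0,-0.18],"hand":-0.2},{"xyz":[0,0,0],"delta_rot":[0,0,-0.36],"hand":-0.2},{"xyz":[0,0,0],"delta_rot":[0,0,-0.54],"hand":-0.2}]'
python3 -m handwheel '[{"xyz":[0,0,0],"delta_rot":[0,0,-0.18],"hand":-0.2},{"xyz":[0,0,0],"delta_rot":[0,0,-0.36],"hand":-0.2},{"xyz":[0,0,0],"delta_rot":[0,0,-0.54],"hand":-0.2},{"xyz":[0,0,0],"delta_rot":[0,0,-0.72],"hand":-0.2},{"xyz":[0,0,0],"delta_rot":[0,0,-0.9],"hand":-0.2}]'
python3 -m handwheel '[{"xyz":[0,0,0],"delta_rot":[0,0,-0.13],"hand":-0.2},{"xyz":[0,0,0],"delta_rot":[0,0,-0.13],"hand":1},{"xyz":[0,0,0],"delta_rot":[0,0,-0.13],"hand":1},{"xyz":[0,0,0],"delta_rot":[0,0,-0.13],"hand":1},{"xyz":[0,0,0],"delta_rot":[0,0,-0.13],"hand":1}]'
```

```text
time_s: 8.57
position: [0.5991, 0.0705, 0.0828]
tcp_rot: [[0.654, 0.757, -0.0], [0.757, -0.654, -0.001], [-0.0, 0.0, -1.0]]
force: [0.5, -0.3, -5.0]
opening: 0.454
grasp_force: 30.0
time_s: 9.2
position: [0.5989, 0.0713, 0.0635]
tcp_rot: [[0.654, 0.757, -0.001], [0.757, -0.654, -0.001], [-0.002, -0.0, -1.0]]
force: [-3.1, -2.6, 6.5]
opening: 0.454
grasp_force: 30.0
time_s: 9.82
position: [0.6, 0.0716, 0.0625]
tcp_rot: [[0.168, 0.986, 0.001], [0.986, -0.168, 0.0], [0.0, 0.001, -1.0]]
force: [0.0, 1.2, -0.4]
opening: 0.603
grasp_force: 0.0
time_s: 10.45
position: [0.6, 0.0716, 0.0625]
tcp_rot: [[-0.668, 0.744, 0.001], [0.744, 0.668, 0.0], [-0.0, 0.001, -1.0]]
force: [0.1, 0.1, 0.6]
opening: 0.602
grasp_force: 0.0
time_s: 11.08
position: [0.5995, 0.0712, 0.0625]
tcp_rot: [[-0.754, 0.657, 0.0], [0.657, 0.754, 0.0], [0.0, 0.0, -1.0]]
force: [0.0, 0.7, 0.1]
opening: 0.445
grasp_force: 30.0
```

```bash
python3 -m handwheel '[{"xyz":[0,0,0],"delta_rot":[0,0,0],"hand":1},{"xyz":[0,0,-60],"delta_rot":[0,0,0],"hand":1},{"xyz":[0,0,-120],"delta_rot":[0,0,0],"hand":1},{"xyz":[0,0,-180],"delta_rot":[0,0,0],"hand":1},{"xyz":[0,0,-228],"delta_rot":[0,0,0],"hand":1}]'; python3 -c "
from h import *
s=bot.read_state(); plan([(.547,-.191,.29,49)],[.5995,.0712,.2905,49])"
```

```text
time_s: 11.7
position: [0.5988, 0.0709, 0.2918]
tcp_rot: [[-0.754, 0.656, -0.001], [0.656, 0.754, -0.0], [0.0, -0.001, -1.0]]
force: [-0.1, -0.8, -5.4]
opening: 0.443
grasp_force: 30.0
[ 0.547 -0.191  0.29  49.   ] xyz [np.float64(-132.4), np.float64(-232.3), np.float64(0.5)] rz -0.0
```

```bash
python3 -m handwheel '[{"xyz":[-33,-58,0],"delta_rot":[0,0,0],"hand":1},{"xyz":[-66,-116,0],"delta_rot":[0,0,0],"hand":1},{"xyz":[-99,-174,0],"delta_rot":[0,0,0],"hand":1},{"xyz":[-132,-232,0],"delta_rot":[0,0,0],"hand":1},{"xyz":[-132,-232,0],"delta_rot":[0,0,0],"hand":1}]'; python3 -m handwheel '[{"xyz":[0,0,3],"delta_rot":[0,0,0],"hand":1},{"xyz":[0,0,6],"delta_rot":[0,0,0],"hand":1},{"xyz":[0,0,9],"delta_rot":[0,0,0],"hand":1},{"xyz":[0,0,12],"delta_rot":[0,0,0],"hand":1},{"xyz":[0,0,12],"delta_rot":[0,0,0],"hand":1}]'; python3 -c "
from h import *
a=vision.capture('top')[135:235,300:410];b=vision.capture('scene')[100:200,150:260]
cv2.imwrite('pics/fit.png',np.hstack([cv2.resize(x,(396,360),interpolation=2) for x in(a,b)])[:,:,::-1])
p=bot.read_state()['position'];print(p)
"
```

```text
time_s: 12.32
position: [0.545, -0.1945, 0.2891]
tcp_rot: [[-0.751, 0.66, -0.003], [0.66, 0.751, -0.0], [0.002, -0.002, -1.0]]
force: [-0.0, 0.6, -5.7]
opening: 0.444
grasp_force: 30.0
time_s: 12.95
position: [0.5468, -0.1899, 0.2782]
tcp_rot: [[-0.755, 0.655, -0.001], [0.655, 0.755, 0.0], [0.001, -0.0, -1.0]]
force: [0.8, 0.4, -4.9]
opening: 0.442
grasp_force: 30.0
[ 0.54702848 -0.19034785  0.27861801]
```

View pics/fit.png

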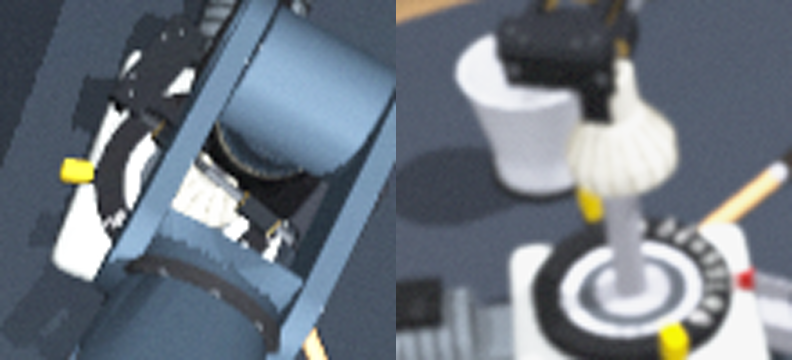

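The view shows the burr held over the shaft (scene crop: base centre 622 vs. shaft 623–626), aligned to about 1–2 mm. Lowering gently.

```bash
python3 -m handwheel '[{"xyz":[0,0,5],"delta_rot":[0,0,0],"hand":1},{"xyz":[0,0,10],"delta_rot":[0,0,0],"hand":1},{"xyz":[0,0,15],"delta_rot":[0,0,0],"hand":1},{"xyz":[0,0,20],"delta_rot":[0,0,0],"hand":1},{"xyz":[0,0,25],"delta_rot":[0,0,0],"hand":1}]'
```

```text
time_s: 13.68
position: [0.5477, -0.1913, 0.2534]
tcp_rot: [[-0.754, 0.656, 0.002], [0.656, 0.754, -0.001], [-0.002, 0.0, -1.0]]
force: [2.6, -0.8, -5.2]
opening: 0.443
grasp_force: 30.0
```

```bash
python3 -m handwheel '[{"xyz":[0,0,3],"delta_rot":[0,0,0],"hand":1},{"xyz":[0,0,6],"delta_rot":[0,0,0],"hand":1},{"xyz":[0,0,9],"delta_rot":[0,0,0],"hand":1},{"xyz":[0,0,12],"delta_rot":[0,0,0],"hand":1},{"xyz":[0,0,15],"delta_rot":[0,0,0],"hand":1}]'
```

```text
time_s: 14.3
position: [0.5487, -0.1918, 0.2475]
tcp_rot: [[-0.755, 0.656, 0.007], [0.656, 0.755, -0.005], [-0.009, 0.001, -1.0]]
force: [-6.7, 2.9, 41.0]
opening: 0.446
grasp_force: 30.0
```

```bash
python3 -m handwheel '[{"xyz":[0,0,-12],"delta_rot":[0,0,0],"hand":1},{"xyz":[0,0,-12],"delta_rot":[0,0,0],"hand":1},{"xyz":[0,0,-12],"delta_rot":[0,0,0],"hand":1},{"xyz":[0,0,-8.5],"delta_rot":[0,0,0],"hand":1},{"xyz":[0,0,-8.5],"delta_rot":[0,0,0],"hand":1}]'; python3 -c "
from rig import bot
s=bot.read_state();print(s['position'],s['force'],s['moment'],s['tcp_rot'][:,2])"
```

```text
time_s: 14.92
position: [0.5472, -0.1909, 0.2481]
tcp_rot: [[-0.755, 0.656, 0.001], [0.656, 0.755, -0.001], [-0.001, 0.0, -1.0]]
force: [0.4, -1.0, 5.7]
opening: 0.444
grasp_force: 30.0
[ 0.54722323 -0.19092232  0.24813655] [ 0.41635838 -0.96430626  5.70466372] [-0.298365   -0.44056308  0.01359953] [ 6.23880646e-04 -5.17996040e-04 -9.99999671e-01]
```

```bash
python3 -m handwheel '[{"xyz":[-0.8,0,0],"delta_rot":[0,0,0],"hand":1},{"xyz":[-1.6,0,0.5],"delta_rot":[0,0,0],"hand":1},{"xyz":[-1.6,0,1],"delta_rot":[0,0,0],"hand":1},{"xyz":[-2.2,0,2],"delta_rot":[0,0,0],"hand":1},{"xyz":[-2.2,0,3],"delta_rot":[0,0,0],"hand":1}]'; python3 -c "
from rig import bot
s=bot.read_state();print(s['position'],s['force'],s['moment'],s['tcp_rot'][:,2])"
```

```text
time_s: 15.55
position: [0.548, -0.1915, 0.2479]
tcp_rot: [[-0.755, 0.656, -0.001], [0.656, 0.755, 0.0], [0.001, -0.0, -1.0]]
force: [-4.1, 2.4, 23.3]
opening: 0.443
grasp_force: 30.0
[ 0.54796977 -0.1915249   0.24785982] [-4.12238031  2.37064702 23.29894416] [ 0.37860249  0.8103872  -0.02041173] [-6.80080704e-04  4.51406138e-04 -9.99999667e-01]
```

```bash
r(){ python3 -c "
from rig import bot
s=bot.read_state();print(s['position'].round(4),s['force'].round(2),s['moment'].round(2))"; }
python3 -m handwheel '[{"xyz":[1.2,0,-8.5],"delta_rot":[0,0,0],"hand":1},{"xyz":[1.2,0,-8.5],"delta_rot":[0,0,0],"hand":1},{"xyz":[1.2,0,-8.5],"delta_rot":[0,0,0],"hand":1},{"xyz":[1.2,0,-8.5],"delta_rot":[0,0,0],"hand":1},{"xyz":[1.2,0,-8.5],"delta_rot":[0,0,0],"hand":1}]' >/dev/null; r
python3 -m handwheel '[{"xyz":[0,2,0],"delta_rot":[0,0,0],"hand":1},{"xyz":[0,4,0],"delta_rot":[0,0,0],"hand":1},{"xyz":[0,4,0],"delta_rot":[0,0,0],"hand":1},{"xyz":[0,4,0],"delta_rot":[0,0,0],"hand":1},{"xyz":[0,4,0],"delta_rot":[0,0,0],"hand":1}]' >/dev/null; r
python3 -m handwheel '[{"xyz":[0,-4,0],"delta_rot":[0,0,0],"hand":1},{"xyz":[0,-8,0],"delta_rot":[0,0,0],"hand":1},{"xyz":[0,-8,0],"delta_rot":[0,0,0],"hand":1},{"xyz":[0,-8,0],"delta_rot":[0,0,0],"hand":1},{"xyz":[0,-8,0],"delta_rot":[0,0,0],"hand":1}]' >/dev/null; r
```

```text
[ 0.5473 -0.1912  0.2517] [ 2.67 -2.31 -5.67] [-0.43 -0.78  0.04]
[ 0.5499 -0.1887  0.2525] [ 1.49 -4.59 -6.16] [-1.16 -0.22 -0.02]
[ 0.5459 -0.1938  0.2529] [ 5.75  0.56 -6.35] [-0.02 -1.15 -0.02]
```

```bash
r(){ python3 -c "
from rig import bot
s=bot.read_state();f=s['force'];R=s['tcp_rot'];print(s['position'].round(4),(R.T@f).round(2),s['moment'].round(2))"; }
python3 -m handwheel '[{"xyz":[-2,4,0],"delta_rot":[0,0,0],"hand":1},{"xyz":[-2,5,0],"delta_rot":[0,0,0],"hand":1},{"xyz":[-2,5,0],"delta_rot":[0,0,0],"hand":1},{"xyz":[-2,5,0],"delta_rot":[0,0,0],"hand":1},{"xyz":[-2,5,0],"delta_rot":[0,0,0],"hand":1}]' >/dev/null; r
python3 -m handwheel '[{"xyz":[-2,0,0],"delta_rot":[0,0,0],"hand":1},{"xyz":[-2,0,0],"delta_rot":[0,0,0],"hand":1},{"xyz":[-2,0,0],"delta_rot":[0,0,0],"hand":1},{"xyz":[-2,0,0],"delta_rot":[0,0,0],"hand":1},{"xyz":[-2,0,0],"delta_rot":[0,0,0],"hand":1}]' >/dev/null; r
python3 -m handwheel '[{"xyz":[-2,0,0],"delta_rot":[0,0,0],"hand":1},{"xyz":[-2,0,0],"delta_rot":[0,0,0],"hand":1},{"xyz":[-2,0,0],"delta_rot":[0,0,0],"hand":1},{"xyz":[-2,0,0],"delta_rot":[0,0,0],"hand":1},{"xyz":[-2,0,0],"delta_rot":[0,0,0],"hand":1}]' >/dev/null; r
```

```text
[ 0.5495 -0.1918  0.2524] [-2.85  1.55  6.73] [-0.22 -0.49 -0.02]
[ 0.5511 -0.1931  0.2525] [-0.78 -0.3   5.8 ] [-0.06  0.01 -0.01]
[ 0.5528 -0.1945  0.2525] [ 0.5  -0.28  4.93] [-0.08 -0.04 -0.01]
```

```bash
r(){ python3 -c "
from rig import bot
s=bot.read_state();f=s['force'];R=s['tcp_rot'];print(s['position'].round(4),(R.T@f).round(2),s['moment'].round(2))"; }
python3 -m handwheel '[{"xyz":[1,0,0],"delta_rot":[0,0,0],"hand":1},{"xyz":[1,0,2],"delta_rot":[0,0,0],"hand":1},{"xyz":[1,0,4],"delta_rot":[0,0,0],"hand":1},{"xyz":[1,0,6],"delta_rot":[0,0,0],"hand":1},{"xyz":[1,0,8],"delta_rot":[0,0,0],"hand":1}]' >/dev/null; r
```

```text
[ 0.552  -0.1939  0.2444] [-0.48 -0.19  5.56] [-0.11 -0.02  0.03]
```

```bash
r(){ python3 -c "
from rig import bot
s=bot.read_state();f=s['force'];R=s['tcp_rot'];print(s['position'].round(4),(R.T@f).round(2),s['moment'].round(2))"; }
python3 -m handwheel '[{"xyz":[0,0,8],"delta_rot":[0,0,0],"hand":1},{"xyz":[0,0,16],"delta_rot":[0,0,0],"hand":1},{"xyz":[0,0,24],"delta_rot":[0,0,0],"hand":1},{"xyz":[0,0,32],"delta_rot":[0,0,0],"hand":1},{"xyz":[0,0,40],"delta_rot":[0,0,0],"hand":1}]' >/dev/null; r
```

```text
[ 0.5515 -0.1932  0.2037] [2.54 1.01 5.08] [0.29 0.27 0.03]
```

```bash
r(){ python3 -c "
from rig import bot
s=bot.read_state();f=s['force'];R=s['tcp_rot'];print(s['position'].round(4),(R.T@f).round(2),s['moment'].round(2))"; }
python3 -m handwheel '[{"xyz":[1,0.5,0],"delta_rot":[0,0,0],"hand":1},{"xyz":[1,0.5,10],"delta_rot":[0,0,0],"hand":1},{"xyz":[1,0.5,20],"delta_rot":[0,0,0],"hand":1},{"xyz":[1,0.5,30],"delta_rot":[0,0,0],"hand":1},{"xyz":[1,0.5,40],"delta_rot":[0,0,0],"hand":1}]' >/dev/null; r
python3 -m handwheel '[{"xyz":[0,0,4],"delta_rot":[0,0,0],"hand":1},{"xyz":[0,0,8],"delta_rot":[0,0,0],"hand":1},{"xyz":[0,0,12],"delta_rot":[0,0,0],"hand":1},{"xyz":[0,0,15],"delta_rot":[0,0,0],"hand":1},{"xyz":[0,0,16],"delta_rot":[0,0,0],"hand":1}]' >/dev/null; r
```

```text
[ 0.5496 -0.1919  0.1648] [ 6.98 -2.31 -1.57] [0.28 0.97 0.  ]
[ 0.5496 -0.1919  0.1496] [  9.95  -2.81 -13.16] [ 0.53  1.49 -0.05]
```

```bash
r(){ python3 -c "
from rig import bot
s=bot.read_state();f=s['force'];R=s['tcp_rot'];print(s['position'].round(4),(R.T@f).round(2),s['moment'].round(2),s['opening'],s['grasp_force'])"; }
python3 -m handwheel '[{"xyz":[2,0,0],"delta_rot":[0,0,0],"hand":1},{"xyz":[2,0,0],"delta_rot":[0,0,0],"hand":-0.2},{"xyz":[2,0,0],"delta_rot":[0,0,0],"hand":-0.2},{"xyz":[2,0,0],"delta_rot":[0,0,0],"hand":-0.2},{"xyz":[2,0,0],"delta_rot":[0,0,0],"hand":-0.2}]' >/dev/null; r
python3 -m handwheel '[{"xyz":[0,0,0],"delta_rot":[0,0,0],"hand":1},{"xyz":[0,0,0],"delta_rot":[0,0,0],"hand":1},{"xyz":[0,0,0],"delta_rot":[0,0,0],"hand":1},{"xyz":[0,0,0],"delta_rot":[0,0,0],"hand":1},{"xyz":[0,0,0],"delta_rot":[0,0,0],"hand":1}]' >/dev/null; r
```

```text
[ 0.5505 -0.1918  0.1486] [0.4  0.19 0.24] [-0.05 -0.03 -0.07] 0.5978563655632582 0.0
[ 0.55   -0.1917  0.1485] [-0.36 -2.21 -0.4 ] [-0.39  0.17  0.02] 0.44074564877983907 29.98664667095909
```

```bash
r(){ python3 -c "
from rig import bot
s=bot.read_state();f=s['force'];R=s['tcp_rot'];print(s['time_s'],s['position'].round(4),(R.T@f).round(2),R[:,1].round(3),s['opening'],s['grasp_force'])"; }
python3 -m handwheel '[{"xyz":[0,0,0],"delta_rot":[0,0,0],"hand":-0.2},{"xyz":[0,0,0],"delta_rot":[0,0,0.09],"hand":-0.2},{"xyz":[0,0,0],"delta_rot":[0,0,0.27],"hand":-0.2},{"xyz":[0,0,0],"delta_rot":[0,0,0.45],"hand":-0.2},{"xyz":[0,0,0],"delta_rot":[0,0,0.63],"hand":-0.2}]' >/dev/null
python3 -m handwheel '[{"xyz":[0,0,0],"delta_rot":[0,0,0.18],"hand":-0.2},{"xyz":[0,0,0],"delta_rot":[0,0,0.36],"hand":-0.2},{"xyz":[0,0,0],"delta_rot":[0,0,0.54],"hand":-0.2},{"xyz":[0,0,0],"delta_rot":[0,0,0.72],"hand":-0.2},{"xyz":[0,0,0],"delta_rot":[0,0,0.9],"hand":-0.2}]' >/dev/null; r
python3 -m handwheel '[{"xyz":[0,0,0],"delta_rot":[0,0,0],"hand":1},{"xyz":[0,0,0],"delta_rot":[0,0,0],"hand":1},{"xyz":[0,0,0],"delta_rot":[0,0,0],"hand":1},{"xyz":[0,0,0],"delta_rot":[0,0,0],"hand":1},{"xyz":[0,0,0],"delta_rot":[0,0,0],"hand":1}]' >/dev/null; r
```

```text
24.3 [ 0.5504 -0.1911  0.1486] [-0.8  -0.72  0.49] [ 0.777 -0.63   0.   ] 0.597961699091698 0.0
24.925 [ 0.5495 -0.191   0.1481] [ 1.23 -3.98  0.62] [ 0.781 -0.625 -0.002] 0.4568394277392548 29.97818089192151
```

```bash
python3 -m handwheel '[{"xyz":[0,0,0],"delta_rot":[0,0,0],"hand":-1},{"xyz":[0,0,0],"delta_rot":[0,0,0],"hand":-1},{"xyz":[0,0,0],"delta_rot":[0,0,0],"hand":-1},{"xyz":[0,0,-50],"delta_rot":[0,0,0],"hand":-1},{"xyz":[0,0,-100],"delta_rot":[0,0,0],"hand":-1}]'; python3 -c "
from h import *
plan([(.4515,.136,.25,-39)])"
```

```text
time_s: 25.55
position: [0.5505, -0.1921, 0.2495]
tcp_rot: [[0.625, 0.781, 0.0], [0.781, -0.625, -0.0], [-0.0, 0.001, -1.0]]
force: [0.6, -0.8, -0.7]
opening: 0.934
grasp_force: 0.0
[  0.4515   0.136    0.25   -39.    ] xyz [np.float64(194.2), np.float64(-282.4), np.float64(-0.5)] rz 0.005
```

```bash
python3 -m handwheel '[{"xyz":[30,-44,0],"delta_rot":[0,0,0],"hand":-1},{"xyz":[64,-93,0],"delta_rot":[0,0,0],"hand":-1},{"xyz":[98,-142,0],"delta_rot":[0,0,0],"hand":-1},{"xyz":[132,-192,0],"delta_rot":[0,0,0],"hand":-1},{"xyz":[165,-240,0],"delta_rot":[0,0,0],"hand":-1}]'
python3 -m handwheel '[{"xyz":[29,-42,20],"delta_rot":[0,0,0],"hand":-1},{"xyz":[29,-42,80],"delta_rot":[0,0,0],"hand":-1},{"xyz":[29,-42,140],"delta_rot":[0,0,0],"hand":-1},{"xyz":[29,-42,190],"delta_rot":[0,0,0],"hand":-1},{"xyz":[29,-42,210],"delta_rot":[0,0,0],"hand":-1}]'; python3 -c "
from h import *
plan([(.4515,.136,.012,-39)])"
```

```text
time_s: 26.18
position: [0.4662, 0.0887, 0.2492]
tcp_rot: [[0.625, 0.78, 0.003], [0.78, -0.625, -0.0], [0.002, 0.003, -1.0]]
force: [1.1, 0.4, -0.2]
opening: 0.999
grasp_force: 0.0
time_s: 26.8
position: [0.451, 0.136, 0.0362]
tcp_rot: [[0.625, 0.781, -0.002], [0.781, -0.625, -0.0], [-0.001, -0.001, -1.0]]
force: [-0.7, 0.4, 0.4]
opening: 1.002
grasp_force: 0.0
[ 4.515e-01  1.360e-01  1.200e-02 -3.900e+01] xyz [np.float64(0.3), np.float64(0.4), np.float64(24.2)] rz 0.006
```

```bash
python3 -m handwheel '[{"xyz":[0,0,14],"delta_rot":[0,0,0],"hand":-0.6},{"xyz":[0,0,24],"delta_rot":[0,0,0],"hand":-0.6},{"xyz":[0,0,28],"delta_rot":[0,0,0],"hand":-0.6},{"xyz":[0,0,28],"delta_rot":[0,0,0],"hand":1},{"xyz":[0,0,28],"delta_rot":[0,0,0],"hand":1}]'
python3 -m handwheel '[{"xyz":[0,0,0],"delta_rot":[0,0,0],"hand":1},{"xyz":[0,0,0],"delta_rot":[0,0,0],"hand":1},{"xyz":[0,0,0],"delta_rot":[0,0,0],"hand":-0.6},{"xyz":[0,0,0],"delta_rot":[0,0,0],"hand":-0.6},{"xyz":[0,0,0],"delta_rot":[0,0,-0.15],"hand":-0.6}]'
python3 -m handwheel '[{"xyz":[0,0,0],"delta_rot":[0,0,-0.18],"hand":-0.6},{"xyz":[0,0,0],"delta_rot":[0,0,-0.36],"hand":-0.6},{"xyz":[0,0,0],"delta_rot":[0,0,-0.54],"hand":-0.6},{"xyz":[0,0,0],"delta_rot":[0,0,-0.72],"hand":-0.6},{"xyz":[0,0,0],"delta_rot":[0,0,-0.9],"hand":-0.6}]'
python3 -m handwheel '[{"xyz":[0,0,0],"delta_rot":[0,0,-0.18],"hand":-0.6},{"xyz":[0,0,0],"delta_rot":[0,0,-0.36],"hand":-0.6},{"xyz":[0,0,0],"delta_rot":[0,0,-0.52],"hand":-0.6},{"xyz":[0,0,0],"delta_rot":[0,0,-0.52],"hand":1},{"xyz":[0,0,0],"delta_rot":[0,0,-0.52],"hand":1}]'
python3 -m handwheel '[{"xyz":[0,0,0],"delta_rot":[0,0,0],"hand":1},{"xyz":[0,0,0],"delta_rot":[0,0,0],"hand":1},{"xyz":[0,0,-20],"delta_rot":[0,0,0],"hand":1},{"xyz":[0,0,-80],"delta_rot":[0,0,0],"hand":1},{"xyz":[0,0,-140],"delta_rot":[0,0,0],"hand":1}]'; python3 -c "
from h import *
plan([(.5467,-.1913,.23,49)])"
```

```text
time_s: 27.42
position: [0.4516, 0.1362, 0.0112]
tcp_rot: [[0.625, 0.781, 0.001], [0.781, -0.625, 0.0], [0.001, 0.001, -1.0]]
force: [0.5, -0.2, 0.1]
opening: 0.668
grasp_force: 30.0
time_s: 28.05
position: [0.451, 0.1361, 0.0104]
tcp_rot: [[0.498, 0.867, -0.001], [0.867, -0.498, -0.0], [-0.0, -0.0, -1.0]]
force: [-0.1, 0.4, 0.0]
opening: 0.789
grasp_force: 0.0
time_s: 28.68
position: [0.4509, 0.1361, 0.0103]
tcp_rot: [[-0.372, 0.928, -0.001], [0.928, 0.372, -0.0], [0.0, -0.001, -1.0]]
force: [0.4, 0.3, 0.6]
opening: 0.801
grasp_force: 0.0
time_s: 29.3
position: [0.451, 0.1362, 0.0104]
tcp_rot: [[-0.779, 0.627, -0.0], [0.627, 0.779, -0.0], [0.0, -0.0, -1.0]]
force: [0.4, -0.2, -1.0]
opening: 0.679
grasp_force: 30.0
time_s: 29.92
position: [0.4505, 0.1361, 0.1515]
tcp_rot: [[-0.78, 0.626, -0.002], [0.626, 0.78, -0.0], [0.002, -0.001, -1.0]]
force: [0.5, -0.1, -0.9]
opening: 0.678
grasp_force: 30.0
[ 0.5467 -0.1913  0.23   49.    ] xyz [np.float64(-280.0), np.float64(-195.1), np.float64(-78.5)] rz 0.039
```

```bash
python3 -m handwheel '[{"xyz":[-40,-28,-50],"delta_rot":[0,0,0],"hand":1},{"xyz":[-85,-60,-79],"delta_rot":[0,0,0],"hand":1},{"xyz":[-130,-91,-79],"delta_rot":[0,0,0],"hand":1},{"xyz":[-175,-122,-79],"delta_rot":[0,0,0],"hand":1},{"xyz":[-220,-153,-79],"delta_rot":[0,0,0],"hand":1}]'
python3 -m handwheel '[{"xyz":[-45,-31,0],"delta_rot":[0,0,0.02],"hand":1},{"xyz":[-60,-42,0],"delta_rot":[0,0,0.04],"hand":1},{"xyz":[-60,-42,0],"delta_rot":[0,0,0.04],"hand":1},{"xyz":[-60,-42,0],"delta_rot":[0,0,0.04],"hand":1},{"xyz":[-60,-42,0],"delta_rot":[0,0,0.04],"hand":1}]'; python3 -c "
from h import *
plan([(.5467,-.1913,.2,49)])"
```

```text
time_s: 30.55
position: [0.527, -0.1224, 0.2296]
tcp_rot: [[-0.78, 0.626, -0.0], [0.626, 0.78, 0.0], [0.0, 0.0, -1.0]]
force: [-0.0, -0.0, -0.9]
opening: 0.679
grasp_force: 30.0
time_s: 31.18
position: [0.5471, -0.1892, 0.2296]
tcp_rot: [[-0.756, 0.655, -0.001], [0.655, 0.756, 0.001], [0.001, 0.0, -1.0]]
force: [0.2, 0.0, -0.9]
opening: 0.679
grasp_force: 30.0
[ 0.5467 -0.1913  0.2    49.    ] xyz [np.float64(-1.0), np.float64(-1.8), np.float64(29.6)] rz 0.002
```

```bash
r(){ python3 -c "
from rig import bot
s=bot.read_state();f=s['force'];R=s['tcp_rot'];print(s['position'].round(4),(R.T@f).round(2),s['moment'].round(2))"; }
python3 -m handwheel '[{"xyz":[-1,-1.7,5],"delta_rot":[0,0,0],"hand":1},{"xyz":[-1,-1.7,12],"delta_rot":[0,0,0],"hand":1},{"xyz":[-1,-1.7,19],"delta_rot":[0,0,0],"hand":1},{"xyz":[-1,-1.7,26],"delta_rot":[0,0,0],"hand":1},{"xyz":[-1,-1.7,29],"delta_rot":[0,0,0],"hand":1}]' >/dev/null; r
python3 -m handwheel '[{"xyz":[0,0,1],"delta_rot":[0,0,0],"hand":1},{"xyz":[0,0,3],"delta_rot":[0,0,0],"hand":1},{"xyz":[0,0,5],"delta_rot":[0,0,0],"hand":1},{"xyz":[0,0,7],"delta_rot":[0,0,0],"hand":1},{"xyz":[0,0,7],"delta_rot":[0,0,0],"hand":1}]' >/dev/null; r
```

```text
[ 0.5467 -0.1924  0.1996] [1.97 0.73 1.83] [0.25 0.08 0.03]
[ 0.548  -0.1939  0.1944] [-0.4  -0.42 -3.1 ] [-0.09  0.11 -0.01]
```

```bash
r(){ python3 -c "
from rig import bot
s=bot.read_state();f=s['force'];R=s['tcp_rot'];print(s['position'].round(4),(R.T@f).round(2),s['moment'].round(2),R[:,2].round(4))"; }
r; python3 -m handwheel '[{"xyz":[0,0,0],"delta_rot":[0,0,0],"hand":1},{"xyz":[0,0,1],"delta_rot":[0,0,0],"hand":1},{"xyz":[0,0,2],"delta_rot":[0,0,0],"hand":1},{"xyz":[0,0,3],"delta_rot":[0,0,0],"hand":1},{"xyz":[0,0,3],"delta_rot":[0,0,0],"hand":1}]' >/dev/null; r
```

```text
[ 0.548  -0.1939  0.1944] [-0.4  -0.42 -3.1 ] [-0.09  0.11 -0.01] [ 0.0019 -0.0017 -1.    ]
[ 0.5487 -0.1937  0.192 ] [ 0.04  1.28 -6.21] [ 0.07 -0.06  0.01] [ 0.0038 -0.0017 -1.    ]
```

```bash
python3 -c "
from h import *
b=vision.capture('scene')[110:200,160:260]
cv2.imwrite('pics/fit2.png',cv2.resize(b,(600,540),interpolation=2)[:,:,::-1])
for z in(.1855,.2035): print(((proj('scene',(.5467,-.1913,z))-[160,110])*6).round(0))
"
```

```text
[307. 259.]
[302. 228.]
```

View pics/fit2.png

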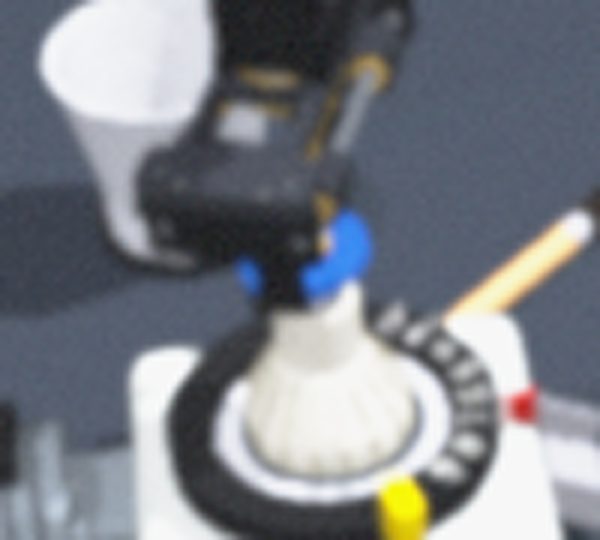

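The ring is over the shaft tip but tilted, with its right side (tool +x) high at about (345,240), so it is caught on the shoulder. I'll shift it and let go so that it settles.

```bash
r(){ python3 -c "
from rig import bot
s=bot.read_state();f=s['force'];R=s['tcp_rot'];print(s['time_s'],s['position'].round(4),(R.T@f).round(2),s['moment'].round(2),s['opening'])"; }
python3 -m handwheel '[{"xyz":[0,0,-4],"delta_rot":[0,0,0],"hand":1},{"xyz":[2,0,-4],"delta_rot":[0,0,0],"hand":1},{"xyz":[2,0,-4],"delta_rot":[0,0,0],"hand":-0.5},{"xyz":[2,0,-4],"delta_rot":[0,0,0],"hand":-0.6},{"xyz":[2,0,-4],"delta_rot":[0,0,0],"hand":-0.6}]' >/dev/null; r
python3 -c "
from h import *
b=vision.capture('scene')[110:200,160:260]
cv2.imwrite('pics/fit3.png',cv2.resize(b,(600,540),interpolation=2)[:,:,::-1])
m,bl=blobs(vision.capture('scene'),(105,150,60),(125,255,255)); print(bl)
for z in(.171,.19):print(proj('scene',(.5467,-.1913,z)))
"
```

```text
33.725 [ 0.5456 -0.1917  0.1944] [ 0.32 -0.17  0.48] [-0.05 -0.02  0.  ] 0.7899160707214985
[([495.5, 29.3], [493, 27, 6, 6, 28]), ([520.2, 49.0], [518, 47, 6, 5, 25]), ([214.6, 158.7], [202, 150, 22, 15, 129])]
[211.6714335  157.23171202]
[210.93475259 151.92692057]
```

View pics/fit3.png

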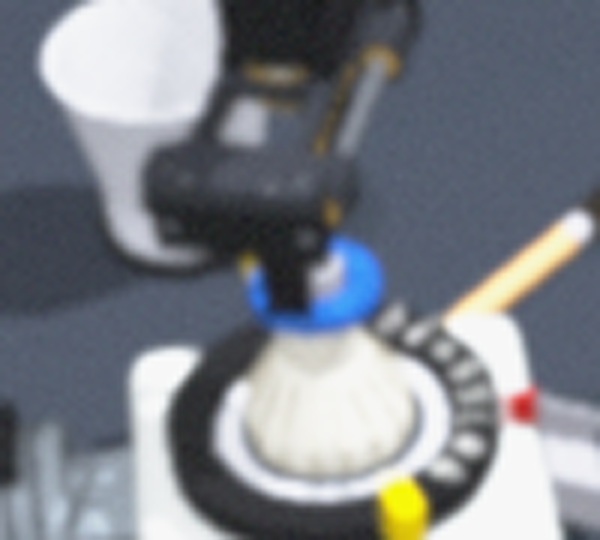

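The ring now lies flat at the burr's top (scene crop (315,285), row matching z≈0.171). Next, the bearing.

```bash
python3 -m handwheel '[{"xyz":[0,0,-40],"delta_rot":[0,0,0],"hand":-0.7},{"xyz":[10,12,-60],"delta_rot":[0,0,0],"hand":-0.7},{"xyz":[46,52,-60],"delta_rot":[0,0,0],"hand":-0.7},{"xyz":[85,95,-60],"delta_rot":[0,0,0],"hand":-0.7},{"xyz":[124,138,-60],"delta_rot":[0,0,0],"hand":-0.7}]'
python3 -c "
from h import *
plan([(.571,.337,.25,49)])"
```

```text
time_s: 34.45
position: [0.5427, -0.0049, 0.2547]
tcp_rot: [[-0.754, 0.657, 0.001], [0.657, 0.754, -0.0], [-0.0, 0.0, -1.0]]
force: [1.0, 1.0, 0.1]
opening: 0.85
grasp_force: 0.0
[ 0.571  0.337  0.25  49.   ] xyz [np.float64(203.2), np.float64(276.3), np.float64(4.7)] rz -0.001
```

```bash
python3 -m handwheel '[{"xyz":[30,41,0],"delta_rot":[0,0,0],"hand":-0.7},{"xyz":[60,82,0],"delta_rot":[0,0,0],"hand":-0.7},{"xyz":[90,122,0],"delta_rot":[0,0,0],"hand":-0.7},{"xyz":[120,163,0],"delta_rot":[0,0,0],"hand":-0.7},{"xyz":[150,204,0],"delta_rot":[0,0,0],"hand":-0.7}]'
python3 -m handwheel '[{"xyz":[30,41,0],"delta_rot":[0,0,0],"hand":-0.7},{"xyz":[53,72,10],"delta_rot":[0,0,0],"hand":-0.7},{"xyz":[53,72,60],"delta_rot":[0,0,0],"hand":-0.7},{"xyz":[53,72,110],"delta_rot":[0,0,0],"hand":-0.7},{"xyz":[53,72,150],"delta_rot":[0,0,0],"hand":-0.7}]'; python3 -c "
from h import *
plan([(.571,.337,.012,49)])"
```

```text
time_s: 35.08
position: [0.5635, 0.2477, 0.2546]
tcp_rot: [[-0.755, 0.656, 0.0], [0.656, 0.755, -0.0], [-0.0, 0.0, -1.0]]
force: [0.9, -1.0, -0.0]
opening: 0.851
grasp_force: 0.0
time_s: 35.7
position: [0.5699, 0.3352, 0.1024]
tcp_rot: [[-0.755, 0.656, -0.002], [0.656, 0.755, -0.001], [0.001, -0.002, -1.0]]
force: [0.2, -0.1, -0.1]
opening: 0.849
grasp_force: 0.0
[5.71e-01 3.37e-01 1.20e-02 4.90e+01] xyz [np.float64(0.4), np.float64(2.1), np.float64(90.4)] rz 0.0
```

```bash
python3 -m handwheel '[{"xyz":[0,1,40],"delta_rot":[0,0,0],"hand":-0.7},{"xyz":[0,1,75],"delta_rot":[0,0,0],"hand":-0.7},{"xyz":[0,1,88],"delta_rot":[0,0,0],"hand":-0.7},{"xyz":[0,1,92],"delta_rot":[0,0,0],"hand":-0.7},{"xyz":[0,1,92],"delta_rot":[0,0,0],"hand":1}]'
python3 -m handwheel '[{"xyz":[0,0,0],"delta_rot":[0,0,0],"hand":1},{"xyz":[0,0,0],"delta_rot":[0,0,0],"hand":1},{"xyz":[0,0,0],"delta_rot":[0,0,0],"hand":1},{"xyz":[0,0,-50],"delta_rot":[0,0,0],"hand":1},{"xyz":[0,0,-110],"delta_rot":[0,0,0],"hand":1}]'; python3 -c "
from h import *
plan([(.5462,-.1910,.235,49)])"
```

```text
time_s: 36.33
position: [0.5723, 0.3363, 0.0137]
tcp_rot: [[-0.755, 0.656, 0.002], [0.656, 0.755, 0.001], [-0.001, 0.002, -1.0]]
force: [0.6, 1.5, -0.3]
opening: 0.803
grasp_force: 0.0
time_s: 36.95
position: [0.5695, 0.3352, 0.1212]
tcp_rot: [[-0.754, 0.656, -0.006], [0.656, 0.754, -0.002], [0.003, -0.005, -1.0]]
force: [0.2, -0.1, -2.4]
opening: 0.673
grasp_force: 30.0
[ 0.5462 -0.191   0.235  49.    ] xyz [np.float64(-327.8), np.float64(-412.2), np.float64(-113.8)] rz -0.0
```

```bash
python3 -m handwheel '[{"xyz":[-10,-12,-55],"delta_rot":[0,0,0],"hand":1},{"xyz":[-36,-45,-100],"delta_rot":[0,0,0],"hand":1},{"xyz":[-67,-84,-113],"delta_rot":[0,0,0],"hand":1},{"xyz":[-98,-123,-113],"delta_rot":[0,0,0],"hand":1},{"xyz":[-129,-162,-113],"delta_rot":[0,0,0],"hand":1}]'
python3 -m handwheel '[{"xyz":[-31,-39,0],"delta_rot":[0,0,0],"hand":1},{"xyz":[-62,-78,0],"delta_rot":[0,0,0],"hand":1},{"xyz":[-93,-117,0],"delta_rot":[0,0,0],"hand":1},{"xyz":[-124,-156,0],"delta_rot":[0,0,0],"hand":1},{"xyz":[-155,-195,0],"delta_rot":[0,0,0],"hand":1}]'
python3 -m handwheel '[{"xyz":[-28,-35,0],"delta_rot":[0,0,0],"hand":1},{"xyz":[-43,-54,0],"delta_rot":[0,0,0],"hand":1},{"xyz":[-43,-54,0],"delta_rot":[0,0,0],"hand":1},{"xyz":[-43,-54,0],"delta_rot":[0,0,0],"hand":1},{"xyz":[-43,-54,0],"delta_rot":[0,0,0],"hand":1}]'; python3 -c "
from h import *
plan([(.5462,-.1910,.205,49)])"
```

```text
time_s: 37.58
position: [0.5614, 0.1276, 0.2353]
tcp_rot: [[-0.755, 0.656, -0.001], [0.656, 0.755, -0.0], [0.001, -0.001, -1.0]]
force: [0.5, 0.4, -2.7]
opening: 0.672
grasp_force: 30.0
time_s: 38.2
position: [0.5504, -0.121, 0.2349]
tcp_rot: [[-0.754, 0.656, -0.002], [0.656, 0.754, 0.001], [0.002, -0.0, -1.0]]
force: [0.7, 0.7, -2.9]
opening: 0.673
grasp_force: 30.0
time_s: 38.83
position: [0.5482, -0.1873, 0.2353]
tcp_rot: [[-0.755, 0.655, -0.001], [0.655, 0.755, 0.001], [0.001, 0.0, -1.0]]
force: [-0.9, -0.3, -2.7]
opening: 0.674
grasp_force: 30.0
[ 0.5462 -0.191   0.205  49.    ] xyz [np.float64(-0.9), np.float64(-4.1), np.float64(30.3)] rz 0.001
```

```bash
r(){ python3 -c "
from rig import bot
s=bot.read_state();f=s['force'];R=s['tcp_rot'];print(s['time_s'],s['position'].round(4),(R.T@f).round(2),s['moment'].round(2),s['opening'])"; }
python3 -m handwheel '[{"xyz":[-1,-4,0],"delta_rot":[0,0,0],"hand":1},{"xyz":[-1,-4,12],"delta_rot":[0,0,0],"hand":1},{"xyz":[-1,-4,22],"delta_rot":[0,0,0],"hand":1},{"xyz":[-1,-4,32],"delta_rot":[0,0,0],"hand":1},{"xyz":[-1,-4,32],"delta_rot":[0,0,0],"hand":1}]' >/dev/null; r
python3 -m handwheel '[{"xyz":[0,0,0],"delta_rot":[0,0,0],"hand":1},{"xyz":[0,0,2],"delta_rot":[0,0,0],"hand":1},{"xyz":[0,0,4],"delta_rot":[0,0,0],"hand":1},{"xyz":[0,0,6],"delta_rot":[0,0,0],"hand":1},{"xyz":[0,0,6],"delta_rot":[0,0,0],"hand":1}]' >/dev/null; r
```

```text
39.45 [ 0.5464 -0.1923  0.2023] [-1.29  1.06  3.09] [-0.1  -0.4  -0.02] 0.6748161902543488
40.075 [ 0.5467 -0.1923  0.1974] [-1.4   1.24  2.63] [-0.03 -0.31  0.02] 0.6731980777702341
```

```bash
r(){ python3 -c "
from rig import bot
s=bot.read_state();f=s['force'];R=s['tcp_rot'];print(s['time_s'],s['position'].round(4),(R.T@f).round(2),s['moment'].round(2),s['opening'])"; }
python3 -m handwheel '[{"xyz":[-0.3,0,1],"delta_rot":[0,0,0],"hand":1},{"xyz":[-0.3,0,3],"delta_rot":[0,0,0],"hand":1},{"xyz":[-0.3,0,4],"delta_rot":[0,0,0],"hand":1},{"xyz":[-0.3,0,5],"delta_rot":[0,0,0],"hand":1},{"xyz":[-0.3,0,5],"delta_rot":[0,0,0],"hand":1}]' >/dev/null; r
```

```text
40.7 [ 0.547  -0.1926  0.1925] [-1.12  2.04  2.84] [ 0.04 -0.42 -0.01] 0.6748263003936175
```

```bash
r(){ python3 -c "
from rig import bot
s=bot.read_state();f=s['force'];R=s['tcp_rot'];print(s['time_s'],s['position'].round(4),(R.T@f).round(2),s['moment'].round(2),s['opening'])"; }
python3 -m handwheel '[{"xyz":[0,0,2],"delta_rot":[0,0,0],"hand":1},{"xyz":[0,0,3],"delta_rot":[0,0,0],"hand":1},{"xyz":[0,0,3],"delta_rot":[0,0,0],"hand":-0.7},{"xyz":[0,0,3],"delta_rot":[0,0,0],"hand":-0.7},{"xyz":[0,0,3],"delta_rot":[0,0,0],"hand":-0.7}]' >/dev/null; r
python3 -m handwheel '[{"xyz":[0,0,-20],"delta_rot":[0,0,0],"hand":-0.7},{"xyz":[0,0,-60],"delta_rot":[0,0,0],"hand":-0.7},{"xyz":[30,20,-62],"delta_rot":[0,0,0],"hand":-0.7},{"xyz":[60,50,-62],"delta_rot":[0,0,0],"hand":-0.7},{"xyz":[90,80,-62],"delta_rot":[0,0,0],"hand":-0.7}]' >/dev/null; r
python3 -c "
from h import *
b=vision.capture('scene')
cv2.imwrite('pics/fit4.png',np.hstack([cv2.resize(b[120:200,170:260],(450,400),interpolation=2),cv2.resize(b[280:340,335:410],(350,400),interpolation=2)])[:,:,::-1])
plan([(.405,.3545,.25,49)])
t=vision.capture('top')
for n,im in(('scene',b),('top',t)):
  m,bl=blobs(im,(0,150,90),(8,255,255)); 
  for c,s in bl:
    if 200<s[4]<360: 
      sub=m.copy(); sub[:]=0; x,y,w,h=s[:4]; sub[y:y+h,x:x+w]=m[y:y+h,x:x+w]
      pts=cv2.findNonZero(sub); hull=cv2.convexHull(pts); print(n,s,'bbox ctr',x+(w-1)/2,y+(h-1)/2)
for p in((.405,.3545),(.408,.352),(.402,.357)): print([ [proj(n,(p[0],p[1],z)).round(1) for z in(.0035,.042)] for n in('scene','top')])
"
```

```text
41.325 [ 0.5462 -0.1926  0.1893] [-0.97  0.67  0.38] [-0.05 -0.03 -0.03] 0.83618646904732
41.95 [ 0.5308 -0.0724  0.2517] [-0.64 -0.13 -0.47] [ 0.    0.02 -0.02] 0.847394351069599
[ 0.405   0.3545  0.25   49.    ] xyz [np.float64(369.7), np.float64(237.3), np.float64(1.4)] rz 0.002
scene [360, 299, 24, 25, 352] bbox ctr 371.5 311.0
top [171, 227, 19, 18, 209] bbox ctr 180.0 235.5
[[array([370.9, 311.8]), array([373.8, 303.8])], [array([180.1, 235.7]), array([177.4, 235.6])]]
[[array([369.3, 311.6]), array([372.2, 303.6])], [array([180.9, 234.8]), array([178.2, 234.6])]]
[[array([372.5, 311.9]), array([375.5, 304. ])], [array([179.3, 236.7]), array([176.6, 236.6])]]
```

View pics/fit4.png

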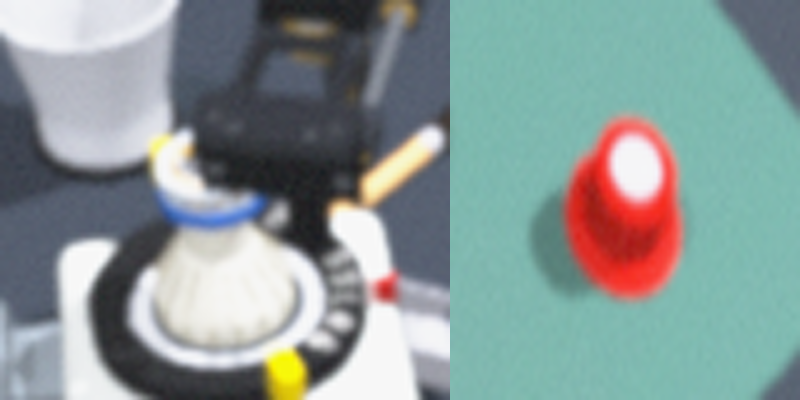

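The bearing lies flat on the blue ring. The small knob is confirmed at about (0.405, 0.3545).

```bash
python3 -m handwheel '[{"xyz":[44,28,0],"delta_rot":[0,0,0],"hand":-0.7},{"xyz":[88,56,0],"delta_rot":[0,0,0],"hand":-0.7},{"xyz":[132,84,0],"delta_rot":[0,0,0],"hand":-0.7},{"xyz":[176,112,0],"delta_rot":[0,0,0],"hand":-0.7},{"xyz":[220,140,0],"delta_rot":[0,0,0],"hand":-0.7}]'
python3 -m handwheel '[{"xyz":[44,28,0],"delta_rot":[0,0,0],"hand":-0.7},{"xyz":[88,56,0],"delta_rot":[0,0,0],"hand":-0.7},{"xyz":[132,84,20],"delta_rot":[0,0,0],"hand":-0.7},{"xyz":[150,97,60],"delta_rot":[0,0,0],"hand":-0.7},{"xyz":[150,97,110],"delta_rot":[0,0,0],"hand":-0.7}]'; python3 -c "
from h import *
plan([(.4045,.3545,.019,49)])"
```

```text
time_s: 42.68
position: [0.4571, 0.1776, 0.2516]
tcp_rot: [[-0.754, 0.657, 0.001], [0.657, 0.754, -0.001], [-0.001, -0.0, -1.0]]
force: [0.5, 0.7, 0.1]
opening: 0.849
grasp_force: 0.0
time_s: 43.3
position: [0.4088, 0.3504, 0.1413]
tcp_rot: [[-0.757, 0.654, 0.004], [0.654, 0.757, 0.002], [-0.002, 0.004, -1.0]]
force: [0.5, -0.4, 0.1]
opening: 0.846
grasp_force: 0.0
[4.045e-01 3.545e-01 1.900e-02 4.900e+01] xyz [np.float64(5.9), np.float64(0.3), np.float64(122.3)] rz 0.003
```

```bash
python3 -m handwheel '[{"xyz":[2,0,55],"delta_rot":[0,0,0],"hand":-0.5},{"xyz":[2,0,95],"delta_rot":[0,0,0],"hand":-0.5},{"xyz":[2,0,115],"delta_rot":[0,0,0],"hand":-0.3},{"xyz":[2,0,122],"delta_rot":[0,0,0],"hand":1},{"xyz":[2,0,122],"delta_rot":[0,0,0],"hand":1}]'
python3 -m handwheel '[{"xyz":[0,0,0],"delta_rot":[0,0,0],"hand":1},{"xyz":[0,0,0],"delta_rot":[0,0,0],"hand":1},{"xyz":[0,0,0],"delta_rot":[0,0,0],"hand":1},{"xyz":[0,0,0],"delta_rot":[0,0,0],"hand":-0.2},{"xyz":[0,0,0],"delta_rot":[0,0,0],"hand":-0.2}]'
python3 -m handwheel '[{"xyz":[0,0,0],"delta_rot":[0,0,0.18],"hand":-0.2},{"xyz":[0,0,0],"delta_rot":[0,0,0.36],"hand":-0.2},{"xyz":[0,0,0],"delta_rot":[0,0,0.54],"hand":-0.2},{"xyz":[0,0,0],"delta_rot":[0,0,0.72],"hand":-0.2},{"xyz":[0,0,0],"delta_rot":[0,0,0.9],"hand":-0.2}]'
python3 -m handwheel '[{"xyz":[0,0,0],"delta_rot":[0,0,0.18],"hand":-0.2},{"xyz":[0,0,0],"delta_rot":[0,0,0.36],"hand":-0.2},{"xyz":[0,0,0],"delta_rot":[0,0,0.54],"hand":-0.2},{"xyz":[0,0,0],"delta_rot":[0,0,0.67],"hand":1},{"xyz":[0,0,0],"delta_rot":[0,0,0.67],"hand":1}]'
python3 -m handwheel '[{"xyz":[0,0,0],"delta_rot":[0,0,0],"hand":1},{"xyz":[0,0,0],"delta_rot":[0,0,0],"hand":1},{"xyz":[0,0,-20],"delta_rot":[0,0,0],"hand":1},{"xyz":[0,0,-70],"delta_rot":[0,0,0],"hand":1},{"xyz":[0,0,-130],"delta_rot":[0,0,0],"hand":1}]'; python3 -c "
from h import *
plan([(.5465,-.1916,.24,-41)])"
```

```text
time_s: 43.92
position: [0.4069, 0.3498, 0.0195]
tcp_rot: [[-0.754, 0.656, 0.001], [0.656, 0.754, 0.0], [-0.0, 0.001, -1.0]]
force: [0.4, 0.9, 0.2]
opening: 0.508
grasp_force: 0.2
time_s: 44.55
position: [0.4063, 0.3499, 0.0198]
tcp_rot: [[-0.755, 0.656, 0.001], [0.656, 0.755, 0.0], [-0.0, 0.001, -1.0]]
force: [0.3, -0.2, -0.0]
opening: 0.578
grasp_force: 0.0
time_s: 45.18
position: [0.4062, 0.3498, 0.0196]
tcp_rot: [[0.051, 0.999, 0.0], [0.999, -0.051, 0.0], [0.0, 0.0, -1.0]]
force: [-0.3, 0.5, -0.4]
opening: 0.602
grasp_force: 0.0
time_s: 45.8
position: [0.406, 0.3498, 0.0196]
tcp_rot: [[0.654, 0.756, -0.0], [0.756, -0.654, -0.0], [-0.0, -0.0, -1.0]]
force: [-0.6, 0.6, 0.4]
opening: 0.474
grasp_force: 30.0
time_s: 46.42
position: [0.4054, 0.3491, 0.1497]
tcp_rot: [[0.655, 0.756, -0.003], [0.756, -0.655, -0.002], [-0.003, -0.001, -1.0]]
force: [0.5, 0.6, -1.3]
opening: 0.472
grasp_force: 30.0
[  0.5465  -0.1916   0.24   -41.    ] xyz [np.float64(-316.1), np.float64(460.8), np.float64(-90.3)] rz 0.001
```

```bash
python3 -m handwheel '[{"xyz":[-15,22,-55],"delta_rot":[0,0,0],"hand":1},{"xyz":[-40,58,-95],"delta_rot":[0,0,0],"hand":1},{"xyz":[-68,99,-100],"delta_rot":[0,0,0],"hand":1},{"xyz":[-96,140,-100],"delta_rot":[0,0,0],"hand":1},{"xyz":[-124,181,-100],"delta_rot":[0,0,0],"hand":1}]'
python3 -m handwheel '[{"xyz":[-28,41,0],"delta_rot":[0,0,0],"hand":1},{"xyz":[-56,82,0],"delta_rot":[0,0,0],"hand":1},{"xyz":[-84,123,0],"delta_rot":[0,0,0],"hand":1},{"xyz":[-112,164,0],"delta_rot":[0,0,0],"hand":1},{"xyz":[-140,204,0],"delta_rot":[0,0,0],"hand":1}]'
python3 -m handwheel '[{"xyz":[-28,41,0],"delta_rot":[0,0,0],"hand":1},{"xyz":[-52,76,0],"delta_rot":[0,0,0],"hand":1},{"xyz":[-52,76,0],"delta_rot":[0,0,0],"hand":1},{"xyz":[-52,76,0],"delta_rot":[0,0,0],"hand":1},{"xyz":[-52,76,0],"delta_rot":[0,0,0],"hand":1}]'; python3 -c "
from h import *
plan([(.5465,-.1916,.23,-41)])"
```

```text
time_s: 47.05
position: [0.4616, 0.1359, 0.2497]
tcp_rot: [[0.655, 0.756, 0.001], [0.756, -0.655, -0.0], [0.0, 0.001, -1.0]]
force: [0.4, -0.2, -1.3]
opening: 0.477
grasp_force: 30.0
time_s: 47.68
position: [0.5237, -0.1037, 0.2492]
tcp_rot: [[0.655, 0.755, -0.0], [0.755, -0.655, 0.0], [-0.0, -0.0, -1.0]]
force: [1.1, -0.3, -1.2]
opening: 0.476
grasp_force: 30.0
time_s: 48.3
position: [0.5465, -0.1897, 0.2493]
tcp_rot: [[0.655, 0.756, -0.001], [0.756, -0.655, 0.001], [-0.0, -0.001, -1.0]]
force: [0.5, 0.0, -1.9]
opening: 0.479
grasp_force: 30.0
[  0.5465  -0.1916   0.23   -41.    ] xyz [np.float64(-1.4), np.float64(1.2), np.float64(19.3)] rz 0.002
```

```bash
r(){ python3 -c "
from rig import bot
s=bot.read_state();f=s['force'];R=s['tcp_rot'];print(s['time_s'],s['position'].round(4),(R.T@f).round(2),s['moment'].round(2),s['opening'])"; }
python3 -m handwheel '[{"xyz":[-1.3,1.2,5],"delta_rot":[0,0,0],"hand":1},{"xyz":[-1.3,1.2,15],"delta_rot":[0,0,0],"hand":1},{"xyz":[-1.3,1.2,23],"delta_rot":[0,0,0],"hand":1},{"xyz":[-1.3,1.2,27],"delta_rot":[0,0,0],"hand":1},{"xyz":[-1.3,1.2,27],"delta_rot":[0,0,0],"hand":1}]' >/dev/null; r
python3 -m handwheel '[{"xyz":[0,0,1],"delta_rot":[0,0,0],"hand":1},{"xyz":[0,0,2],"delta_rot":[0,0,0],"hand":1},{"xyz":[0,0,3],"delta_rot":[0,0,0],"hand":1},{"xyz":[0,0,4],"delta_rot":[0,0,0],"hand":1},{"xyz":[0,0,4],"delta_rot":[0,0,0],"hand":1}]' >/dev/null; r
```

```text
48.925 [ 0.547  -0.1926  0.222 ] [ 0.86 -0.61  1.37] [-0.12  0.1   0.05] 0.4732840454566555
49.55 [ 0.5469 -0.1926  0.2182] [ 1.29 -1.97 -0.37] [ 0.15  0.27 -0.04] 0.4738553733244821
```

```bash
r(){ python3 -c "
from rig import bot
s=bot.read_state();f=s['force'];R=s['tcp_rot'];print(s['time_s'],s['position'].round(4),(R.T@f).round(2),s['moment'].round(2),s['opening'])"; }
python3 -m handwheel '[{"xyz":[0,-0.4,1.5],"delta_rot":[0,0,0],"hand":1},{"xyz":[0,-0.4,3],"delta_rot":[0,0,0],"hand":1},{"xyz":[0,-0.4,4.5],"delta_rot":[0,0,0],"hand":1},{"xyz":[0,-0.4,6],"delta_rot":[0,0,0],"hand":1},{"xyz":[0,-0.4,6],"delta_rot":[0,0,0],"hand":1}]' >/dev/null; r
python3 -m handwheel '[{"xyz":[0,0,1.5],"delta_rot":[0,0,0],"hand":1},{"xyz":[0,0,3],"delta_rot":[0,0,0],"hand":1},{"xyz":[0,0,4],"delta_rot":[0,0,0],"hand":1},{"xyz":[0,0,5],"delta_rot":[0,0,0],"hand":1},{"xyz":[0,0,5],"delta_rot":[0,0,0],"hand":1}]' >/dev/null; r
```

```text
50.175 [ 0.5466 -0.1924  0.2118] [ 1.34 -1.14  4.55] [0.13 0.07 0.07] 0.47281918209536833
50.8 [ 0.5472 -0.193   0.2085] [-0.25 -1.5  -4.14] [ 0.06  0.31 -0.04] 0.4763514452735772
```

```bash
r(){ python3 -c "
from rig import bot
s=bot.read_state();f=s['force'];R=s['tcp_rot'];print(s['time_s'],s['position'].round(4),(R.T@f).round(2),s['opening'])"; }
python3 -m handwheel '[{"xyz":[0,0,2],"delta_rot":[0,0,0],"hand":1},{"xyz":[0,0,3],"delta_rot":[0,0,0],"hand":1},{"xyz":[0,0,4],"delta_rot":[0,0,0],"hand":1},{"xyz":[0,0,4],"delta_rot":[0,0,0],"hand":1},{"xyz":[0,0,4],"delta_rot":[0,0,0],"hand":1}]' >/dev/null; r
python3 -m handwheel '[{"xyz":[0,0,0],"delta_rot":[0,0,0],"hand":1},{"xyz":[0,0,0],"delta_rot":[0,0,0],"hand":-0.5},{"xyz":[0,0,0],"delta_rot":[0,0,0],"hand":-0.5},{"xyz":[0,0,0],"delta_rot":[0,0,0],"hand":-0.5},{"xyz":[0,0,-10],"delta_rot":[0,0,0],"hand":-0.5}]' >/dev/null; r
python3 -m handwheel '[{"xyz":[0,0,-50],"delta_rot":[0,0,0],"hand":-0.5},{"xyz":[0,0,-80],"delta_rot":[0,0,0],"hand":-0.5},{"xyz":[40,-50,-80],"delta_rot":[0,0,0],"hand":-0.5},{"xyz":[80,-100,-80],"delta_rot":[0,0,0],"hand":-0.5},{"xyz":[120,-150,-80],"delta_rot":[0,0,0],"hand":-0.5}]' >/dev/null; r
python3 -m handwheel '[{"xyz":[40,-50,0],"delta_rot":[0,0,0],"hand":-0.5},{"xyz":[60,-70,0],"delta_rot":[0,0,0],"hand":-0.5},{"xyz":[60,-70,0],"delta_rot":[0,0,0],"hand":-0.5},{"xyz":[60,-70,0],"delta_rot":[0,0,0],"hand":-0.5},{"xyz":[60,-70,0],"delta_rot":[0,0,0],"hand":-0.5}]' >/dev/null; r
python3 -c "
from h import *
b=vision.capture('scene');t=vision.capture('top')
cv2.imwrite('pics/fin.png',np.hstack([cv2.resize(b[110:210,160:260],(400,400),interpolation=2),cv2.resize(t[135:235,305:405],(400,400),interpolation=2)])[:,:,::-1])
for z in(.166,.189,.231): print(proj('scene',(.547,-.1915,z)).round(1),((proj('scene',(.547,-.1915,z))-[160,110])*4).round(0))
for n,im in(('scene',b),('top',t)):
  for c,s in blobs(im,(22,150,120),(32,255,255))[1]: print(n,plane(n,c,.108)[:2].round(4))
"
```

```text
51.425 [ 0.5475 -0.193   0.2082] [ -1.35  -6.47 -22.33] 0.4771775804857466
52.05 [ 0.5462 -0.1923  0.2126] [0.07 0.27 0.48] 0.7355411302535921
52.675 [ 0.5129 -0.0067  0.2942] [0.44 0.02 0.49] 0.7519893318870148
53.3 [0.5    0.0818 0.2936] [-0.64 -0.66 -0.54] 0.7515061331867784
[211.7 158.6] [207. 194.]
[210.8 152.2] [203. 169.]
[209.1 140. ] [197. 120.]
scene [ 0.5575 -0.0915]
scene [0.8639 0.1551]
top [0.8322 0.0892]
top [ 0.5601 -0.0925]
top [ 0.5363 -0.2921]
```

View pics/fin.png

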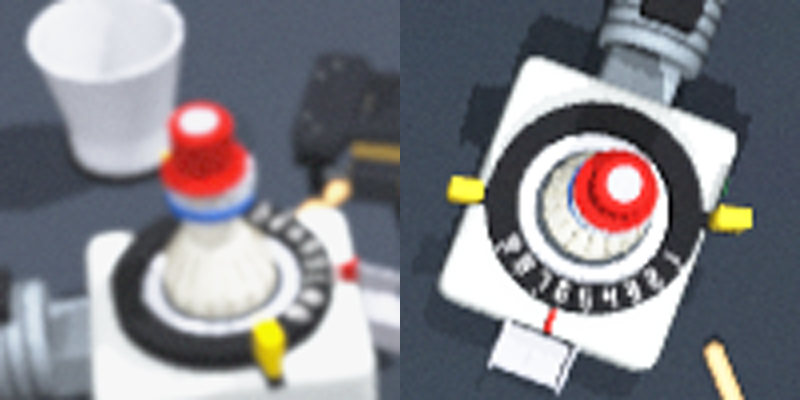

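The picture shows the knob's top at (200,120), matching z=0.231. The bearing and blue ring are stacked flat below it, and figure 6 (562,298) is at the red mark (550,318), with the lug bearing giving q≈76°. Handing in.

```bash
python3 -c "
from rig import workorder
print(workorder.hand_in())"
```

```text
the job is handed in; nothing more can be done
None
```

The mill is reassembled and handed in: burr, spacer ring, bearing and knob are stacked on the shaft, the knob was pressed to its home height past the catch, and the collar rests at 6. Hand-in came at about 53 s of the 72 s and gave no verdict.

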